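Unpack the sample pile at the microscope bench

TASK

Unpack the pile of samples: stand the screw-cap jar in the purple basket with the two vials, put the smaller dish in the middle of the light base's round white window, the larger dish in the middle of the warming plate's dark metal top, and lay the slide box flat inside the shallow white tray. Keep each piece level, set it down rather than drop it, and leave the two vials standing where they are.

Things in the scene. Friction and masses are not known exactly. Their poses are not given: they have to be found in the camera images.
- jar_center (a point): Screw-cap specimen jar, amber glass with a white ribbed cap, a plain upright cylinder 32 mm in diameter and 40 mm tall (the cap is the top 14 mm), about 45 g; starts as the top of the pile. The point is its centre, half-way up; z points up through the cap.
- small_dish_center (a point): Smaller covered dish: clear, round and flat, 42 mm in diameter and 14 mm tall with its cover, about 30 g, a white filter pad inside; starts under the jar. The point is its centre, half-way up; z points up. It is gripped across its diameter at the side.
- large_dish_center (a point): Larger covered dish: as the small one but 58 mm in diameter and 16 mm tall, about 50 g; starts under the smaller dish. The point is its centre, half-way up; z points up.
- slide_box_center (a point): Slide box, closed, grey plastic, 66 mm (along its x) by 98 mm (along its y) by 32 mm tall, about 160 g; the bottom of the pile, lying on the bench, lid up. The point is its centre, half-way up. Grip it across the 66 mm.
- basket_free (a point): The purple lattice vial basket (fixed), outside 116 mm (x) by 170 mm (y), 42 mm tall, walls 3 mm, floor 3 mm thick. The point is on the inner floor in the middle of the free part, 32 mm from the basket's centre towards its -y end; the two vials stand at the +y end. Inner walls lie 55 mm from the point at -x and +x, 50 mm at -y, and 114 mm at +y (beyond the vials). z is up.
- light_window (a point): Transmitted-light base (fixed), a low cream housing 130 mm (x) by 150 mm (y) by 30 mm tall with a flat round white window 75 mm in diameter flush in its top. The point is the centre of the window on the top surface; z is up.
- plate_top (a point): Warming plate (fixed), cream housing 136 mm (x) by 130 mm (y) with a display in front and a flat dark metal top 112 mm square, marked with two thin circles. The point is the middle of the metal top on its surface, 38 mm above the bench; z is up.
- tray_floor (a point): Shallow white enamelled tray with a thin dark rim (fixed), empty, outside 98 mm (x) by 130 mm (y), 10 mm tall the dark lip reaching 4 to 6 mm further out all round, inside 92 by 124 mm, floor 3 mm thick. The point is the middle of its inner floor; x and y run along its sides, its y along the longer one. The slide box lies in it with its long side along y.
- vial_a_center (a point): Vial with a white cap, 22 mm in diameter and 50 mm tall, standing loose in the basket at its +y end. The point is its centre. To be left alone.
- vial_b_center (a point): A second vial like the first, beside it in the basket. To be left alone.
There are look-alikes about, which are no part of the job. What is shaped like the part that bears large_dish_center but blue or green is not meant. What is shaped like the part that bears jar_center but blue is not meant.

How it is judged (in metres and radians):
At the end, for the whole second after the job is handed in: Upright and at rest, released: jar on the basket floor; smaller dish on the light base within 15 mm of the window centre; larger dish on the warming plate within 15 mm of the middle of its metal top; slide box lid up on the tray floor, within 19 mm of its middle; both vials standing (x of jar_center in the frame of basket_free between -0.045 and 0.045 m and y of jar_center in the frame of basket_free between -0.045 and 0.11 m and z of jar_center in the frame of basket_free between 0.014 and 0.026 m and horizontal distance between small_dish_center and light_window below 0.015 m and z of small_dish_center in the frame of light_window between 0.002 and 0.012 m and horizontal distance between large_dish_center and plate_top below 0.015 m and z of large_dish_center in the frame of plate_top between 0.003 and 0.013 m and horizontal distance between slide_box_center and tray_floor below 0.019 m and z of slide_box_center in the frame of tray_floor between 0.012 and 0.02 m and angle between each of jar_center, small_dish_center, large_dish_center, slide_box_center, vial_a_center, vial_b_center's own z axis and vertical below 0.1 rad and linear speed of each of jar, small_dish, large_dish, slide_box below 0.02 m/s); the robot touches nothing.
It fails at once if the jar, a dish or the slide box is tipped by more than 35 degrees (angle between any of jar_center, small_dish_center, large_dish_center, slide_box_center's own z axis and vertical above 0.61 rad).
It fails at once if the jar, a dish or the slide box is dropped or flung (moves faster than 0.6 m/s out of the gripper, a fall of about 18 mm) ((contact force between jar and the fingers below 0.01 N and linear speed of jar above 0.6 m/s) or (contact force between small_dish and the fingers below 0.01 N and linear speed of small_dish above 0.6 m/s) or (contact force between large_dish and the fingers below 0.01 N and linear speed of large_dish above 0.6 m/s) or (contact force between slide_box and the fingers below 0.01 N and linear speed of slide_box above 0.6 m/s)).
It fails at once if a vial is knocked over or pushed more than 25 mm (angle between any of vial_a_center, vial_b_center's own z axis and vertical above 0.5 rad or distance of any of vial_a_center, vial_b_center from where it was at the start of the episode above 0.025 m).
It also fails if it takes over 128 s, if anything falls off the work surface, if the arm or the gripper's body presses on something with over 40 N, if the wrist force passes 120 N, or if a joint passes its speed limit or range.

ROBOT

A 6-joint arm with a two-finger parallel gripper is mounted at the origin on the work surface. World frame = base frame: x ahead of the robot, y to its left, z up, the work surface at z = 0. Lengths are in mm, angles in degrees, forces in N, time in s.
With the tool pointing down it reaches from about 350 to 850 mm from the base axis. Payload 8.1 kg.
Tool frame: the origin (TCP) lies midway between the tips of the shut fingers; the grasp point (between the pads) lies 19 mm behind it; x points along the fingers, y is the direction in which the jaws open and shut, and the axes are right-handed (so a half turn about x gives the same grasp; the last joint's range is limited). The gripper opens to 85 mm and grips with 20 to 120 N. Pads are 22 mm wide; open, the fingers measure 114 mm over their backs; the gripper's body (76 mm by 85 mm) begins 54 mm behind the grasp point. The pads swing forward as they close: fully open they stand 13 mm farther back than shut.
Start: joints at [-74.45, 7.471, 85.268, -0, 87.261, -4.893], TCP at [209.587, -562.209, 231.292] pointing down, gripper open.
Joint ranges: [-169.43, 169.43], [-51.17, 129.36], [1.28, 143.12], [-76.62, 256.62], [0, 156.53], [-152.29, 152.29]. Speed limits (degrees/s): [136.94, 136.94, 159.86, 180, 180, 180].

INTERFACE

Orientations are given as [roll, pitch, yaw] about the fixed x, y, z axes, in that order (R = Rz(yaw) Ry(pitch) Rx(roll)).
In Python, from bench import sense, snapshot, hand_in gives the robot as it stands.
- The arm moves only by the tool drive_tool, never from a script. Its argument "deltas" is a list of rows, each a list of 7 numbers: the closure in counts, from 0 (fully open) to 255 (shut), then the shift along the tool's x, y, z in m, then the turn, a rotation vector about the tool's x, y, z in rad. A call has exactly 10 rows; each row is the pose to reach, as a shift and turn from the pose commanded when the call began, along the tool's axes at that moment; what a row does not reach only later rows make up. A row lasts 1/12 s, in which the tool goes at most 41.7 mm and 7.16 degrees, less where a joint would pass 70% of its speed; a pose out of reach is approached as far as the arm can. A call with a gripper value outside its range is refused whole. The fingers move at their own pace and stop on an object; "squeeze" is the grip in N (left out, the last holds). Time passes only in rows, so rows that repeat a pose let the fingers close, or fill a call up. It gives the time, the measured TCP pose, the force and the opening at its end, in the units of the state.
- sense(): the state, without advancing time (a new reading comes with each control period).
- snapshot(name): name is "scene" or "side" or "wrist"; returns a dict with "frame" (420x560x3 uint8, blue, green, red), "fx", "fy", "cx", "cy" (pixels), "rvec" (rotation vector, rad) and "tvec" (3), from world to camera coordinates, as OpenCV has them. Camera axes: x right, y down, z forward; pixel columns grow to the right and rows downward; lengths in mm; the calibration is good to about 2 mm. A picture is of the moment at which its call begins. There is no depth.
- hand_in(): hands the job in, once; it reports no verdict.
The state is a dict: "time": time; "joint_pos": joint angles; "qd": joint speeds; "joint_efforts": joint torques, N m; "tool_pos": TCP position; "tcp_rot": TCP orientation; "ft_force": force on the tool from outside, world axes, zero at the start; "wrist_torque": the same for the moment, N m; "finger_gap": finger opening in mm.
Only numpy, scipy, OpenCV 4.12 (cv2) and the standard library are available. Lean on these libraries where they do the work, as an engineer would, in place of code of your own. Each camera call takes 0.05 s, during which the arm holds its last target.

## Working session

There is one attempt and no reset: what is moved stays moved. The work goes in short steps, Python scripts to look and compute and a tool call to move; the robot and the scene stay as the last step left them, time stands still between calls to the robot, and variables do not carry over. Pictures are saved under pics/ and viewed, and the job is handed in when it is done.

Besides the shell and the picture viewer there is one more tool, called after "Emit:" by a JSON object that holds its "op" and its "data", one argument or row to a line. drive_tool: Moves the arm, as the interface text tells. Its arguments: {"type":"object","properties":{"deltas":{"type":"array","items":{"type":"array","items":{"type":"number"}}},"squeeze":{"type":"number"}},"required":["deltas"]}

```bash
ls; mkdir -p pics; python3 - <<'E'
from bench import sense,snapshot
import cv2,json,numpy as np
print(sense())
for n in ["scene","side","wrist"]:
    s=snapshot(n); cv2.imwrite(f"pics/{n}0.png",s["frame"])
    print(n,s["fx"],s["fy"],s["cx"],s["cy"],s["rvec"],s["tvec"])
    np.savez(f"pics/{n}0.npz",**{k:np.array(v) for k,v in s.items()})
E
```

```text
pics
{'time': 0.0, 'joint_pos': array([-7.44493674e+01,  7.51482370e+00,  8.53305465e+01, -1.19736733e-04,
        8.72596352e+01, -4.89379855e+00]), 'qd': array([-0.04508716,  0.04269971,  0.01486369,  0.03885777,  0.04773694,
        0.10984486]), 'joint_efforts': array([ 2.15797292e-03, -5.69398391e+01, -5.00543332e+01,  8.89179751e-05,
        1.47005136e-02, -5.29179329e-05]), 'tool_pos': array([ 209.4452292 , -561.67373794,  230.2352326 ]), 'tcp_rot': array([-94.82854521,  89.89499455, 105.6158918 ]), 'ft_force': array([-0.24430113,  0.74014929, -0.23858356]), 'wrist_torque': array([ 0.00464915, -0.01265546, -0.0093518 ]), 'finger_gap': 85.65594824281173}
scene 389.66039924041235 389.66039924041235 281.04757645034437 210.18407832343365 [ 2.10867374  0.55916202 -0.33184544] [-462.69338132  -60.58177294 1182.43529622]
side 407.9322672245615 407.9322672245615 280.10792124403235 211.60854956113894 [ 0.90917743 -2.40934413  1.21503005] [405.1304733  294.9116783  691.97847841]
wrist 291.0057997463735 291.0057997463735 276.85231124058214 212.27620120599 [-2.37568512  1.64897336  0.24549034] [-600.01743191  -36.62978872  378.41900965]
```

View pics/scene0.png

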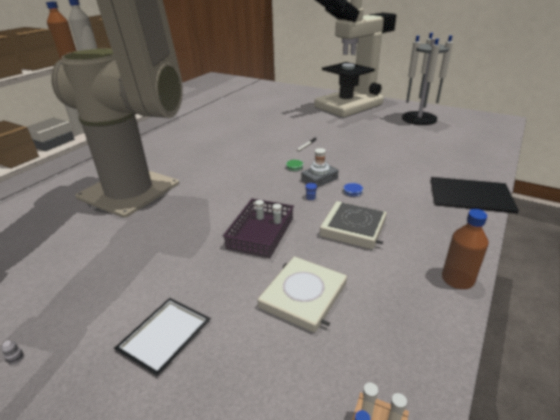

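View pics/side0.png

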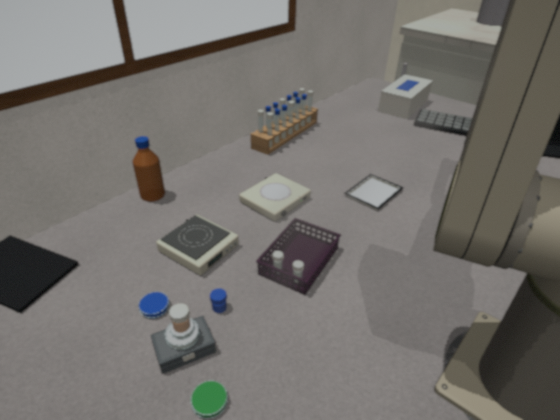

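View pics/wrist0.png

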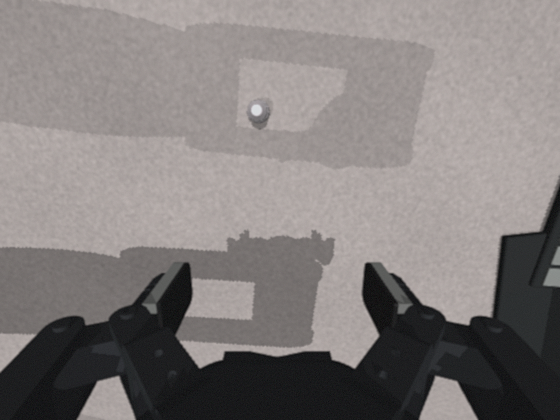

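```bash
cat > h.py <<'E'
import numpy as np,cv2
from scipy.spatial.transform import Rotation as Ro
def load(p):
    d=np.load(p); return {k:d[k] for k in d.files}
def cam(s):
    R=cv2.Rodrigues(np.array(s["rvec"],float))[0]; t=np.array(s["tvec"],float).ravel()
    return R,t
def pix2z(s,u,v,z):
    R,t=cam(s); d=R.T@np.array([(u-s["cx"])/s["fx"],(v-s["cy"])/s["fy"],1]); c=-R.T@t
    return c+d*(z-c[2])/d[2]
def proj(s,P):
    R,t=cam(s); p=np.atleast_2d(P)@R.T+t
    return np.c_[p[:,0]/p[:,2]*s["fx"]+s["cx"],p[:,1]/p[:,2]*s["fy"]+s["cy"]]
def tri(s1,p1,s2,p2):
    A=[];b=[]
    for s,p in((s1,p1),(s2,p2)):
        R,t=cam(s);d=R.T@np.array([(p[0]-s["cx"])/s["fx"],(p[1]-s["cy"])/s["fy"],1]);d/=np.linalg.norm(d);c=-R.T@t
        M=np.eye(3)-np.outer(d,d);A.append(M);b.append(M@c)
    return np.linalg.lstsq(np.vstack(A),np.hstack(b),rcond=None)[0]
def crop(s,x0,y0,x1,y1,k,out):
    c=s["frame"][y0:y1,x0:x1]; cv2.imwrite(out,cv2.resize(c,None,fx=k,fy=k,interpolation=cv2.INTER_CUBIC))
E
python3 - <<'E'
from h import *
a=load("pics/scene0.npz");b=load("pics/side0.npz")
crop(a,210,140,400,340,3,"pics/c1.png") if 0 else crop(a,210,140,400,260,4,"pics/c1.png")
crop(a,110,240,360,380,3,"pics/c2.png")
crop(b,130,160,350,420,2,"pics/c3.png")
for n,pa,pb in [("jartop",(320,152),(180,313)),("plate",(358,219),(197,237)),("win",(303,287),(276,191)),("tray",(164,335),(374,191))]:
    print(n,tri(a,pa,b,pb).round(1))
for s in(a,b): R,t=cam(s);print((-R.T@t).round())
E
```

```text
jartop [480.5 324.8  94.6]
plate [674.5 137.   32.8]
win [ 664.4 -130.4   29.3]
tray [ 484.2 -343.7    4.8]
[ 927. -633.  598.]
[ 72. 558. 643.]
```

View pics/c1.png

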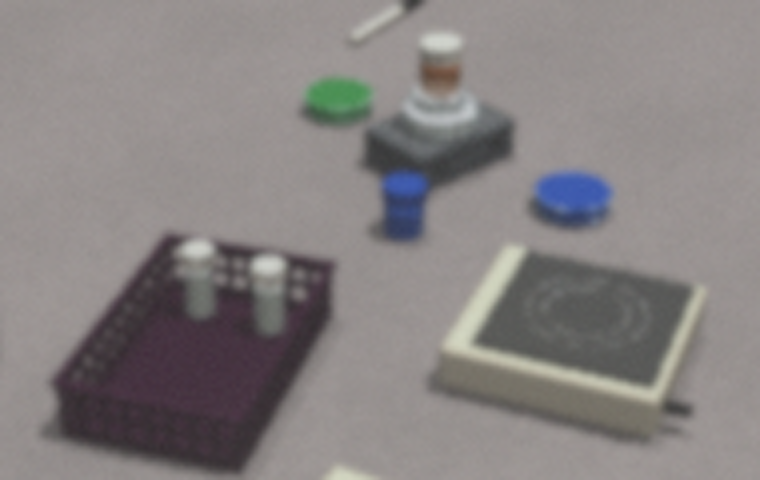

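View pics/c2.png

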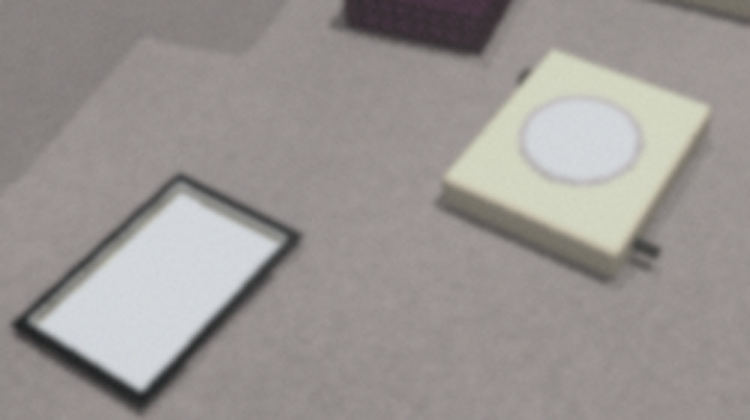

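View pics/c3.png

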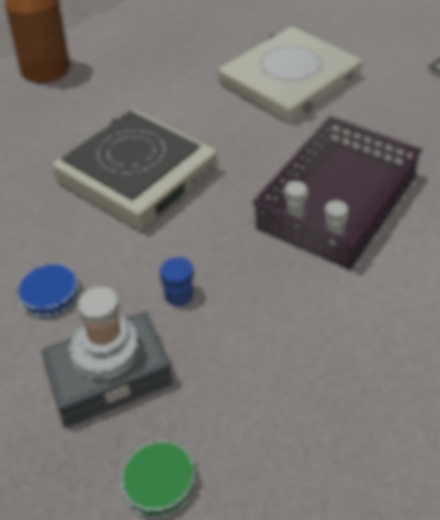

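```bash
cat >> h.py <<'E'
def toolR(st): return Ro.from_euler('xyz',st["tcp_rot"],degrees=True)
def jawR(psi):  # tool x down, tool y (jaw) at world yaw psi deg, z = x cross y
    y=np.array([np.cos(np.radians(psi)),np.sin(np.radians(psi)),0]);x=np.array([0,0,-1.]);z=np.cross(x,y)
    return Ro.from_matrix(np.c_[x,y,z])
def delta(p,psi,st=None):
    from bench import sense
    st=st or sense(); R=toolR(st); d=R.inv().apply(np.array(p,float)-st["tool_pos"])/1000
    r=(R.inv()*jawR(psi)).as_rotvec()
    y=R.as_matrix()[:,1]
    print("from",st["tool_pos"].round(1),"jaw",round(np.degrees(np.arctan2(y[1],y[0])),1),"q",st["joint_pos"].round(0),"gap",round(st["finger_gap"],1))
    print("shift m",d.round(4),"rot rad",r.round(4), "deg",round(np.degrees(np.linalg.norm(r)),1))
E
python3 - <<'E'
from h import *
from bench import sense
st=sense();R=toolR(st);print(R.as_matrix().round(3))
w=load("pics/wrist0.npz");Rc,t=cam(w);c=-Rc.T@t
print("cam pos tool",R.inv().apply(c-st["tool_pos"]).round(1)); print("cam axes in tool (rows x,y,z)",(Rc@R.as_matrix()).round(3))
a=load("pics/scene0.npz");b=load("pics/side0.npz")
f1=lambda x,y:(210+x/4,140+y/4);f2=lambda x,y:(110+x/3,240+y/3);f3=lambda x,y:(130+x/2,160+y/2)
P=lambda s,l,z:[pix2z(s,*q,z)[:2].round(1).tolist() for q in l]
print("jar scene",P(a,[f1(441,42)],102),"side",P(b,[f3(99,300)],102))
print("plate",P(a,[f1(513,250),f1(706,288),f1(655,385),f1(474,345),f1(588,311)],38))
print("plate side circ",P(b,[f3(131,153)],38))
print("win",P(a,[f2(580,140)],30),P(b,[f3(291,63)],30))
print("light corners",P(a,[f2(556,50),f2(710,107),f2(612,255),f2(445,185)],30))
print("tray corners",P(a,[f2(180,176),f2(300,237),f2(142,410),f2(14,323)],10))
print("box top side",P(b,[f3(43,352),f3(150,318),f3(170,365),f3(63,403)],32))
print("box top scene",P(a,[f1(365,140),f1(450,85),f1(513,123),f1(432,160)],32))
print("basket top scene",P(a,[f1(168,235),f1(334,263),f1(240,440),f1(57,383)],42))
print("basket top side",P(b,[f3(258,203),f3(333,121),f3(420,155),f3(347,237)],42))
print("vials scene",P(a,[f1(198,245),f1(269,262)],53),P(b,[f3(296,186),f3(336,208)],53))
print("blue jar",P(a,[f1(405,182)],40),P(b,[f3(177,270)],40),"green",P(a,[f1(339,95)],16),P(b,[f3(160,475)],16),"blue dish",P(a,[f1(573,190)],16),P(b,[f3(48,288)],16))
E
```

```text
[[-0.     0.349 -0.937]
 [ 0.001 -0.937 -0.349]
 [-1.    -0.001 -0.   ]]
cam pos tool [-141.3    0.9  -74.3]
cam axes in tool (rows x,y,z) [[ 0.     1.    -0.   ]
 [-0.289  0.     0.957]
 [ 0.957 -0.     0.289]]
jar scene [[484.1, 322.0]] side [[479.0, 324.0]]
plate [[606.7, 180.8], [731.2, 197.4], [736.6, 86.7], [628.4, 72.5], [675.4, 138.5]]
plate side circ [[668.0, 140.6]]
win [[665.9, -128.9]] [[661.8, -127.6]]
light corners [[607.5, -55.9], [729.7, -57.2], [727.6, -204.7], [608.5, -206.9]]
tray corners [[434.9, -273.1], [540.2, -274.3], [541.1, -413.4], [431.6, -409.8]]
box top side [[522.2, 362.4], [480.3, 275.8], [429.0, 297.5], [467.7, 381.2]]
box top scene [[445.1, 277.3], [462.3, 388.7], [531.9, 353.3], [502.6, 273.4]]
basket top scene [[398.8, 83.2], [513.4, 106.0], [554.1, -75.4], [432.5, -82.9]]
basket top side [[502.8, 106.6], [532.1, -55.4], [419.6, -73.4], [402.7, 82.4]]
vials scene [[433.4, 68.2], [484.5, 72.8]] [[482.7, 69.1], [430.3, 66.6]]
blue jar [[505.6, 223.5]] [[499.1, 224.6]] green [[377.4, 359.8]] [[368.2, 364.4]] blue dish [[600.0, 307.2]] [[592.4, 310.4]]
```

```bash
python3 - <<'E'
from h import *
delta((590,-150,260),-50)
E
```

```text
from [ 209.5 -561.8  230.5] jaw -69.6 q [-74.   8.  85.  -0.  87.  -5.] gap 85.3
shift m [-0.0291 -0.253  -0.5004] rot rad [-0.3413 -0.0004  0.0014] deg 19.6
```

Emit:
{"op": "drive_tool", "data": {
  "deltas": [
    [0,-0.002,-0.018,-0.035,-0.03,0,0],
    [0,-0.004,-0.036,-0.07,-0.06,0,0],
    [0,-0.007,-0.054,-0.105,-0.09,0,0],
    [0,-0.01,-0.072,-0.14,-0.12,0,0],
    [0,-0.013,-0.09,-0.175,-0.15,0,0],
    [0,-0.015,-0.108,-0.21,-0.18,0,0],
    [0,-0.018,-0.126,-0.245,-0.21,0,0],
    [0,-0.02,-0.144,-0.28,-0.24,0,0],
    [0,-0.022,-0.16,-0.31,-0.27,0,0],
    [0,-0.022,-0.165,-0.325,-0.29,0,0]
  ]
}}

```text
time: 0.98
tool_pos: [458.7, -290.6, 253.6]
tcp_rot: [-175.0, 89.9, 42.3]
ft_force: [-0.8, -0.6, -0.1]
finger_gap: 85.5
```

```bash
python3 - <<'E'
from h import *
delta((560,-90,260),-24.5)
E
```

```text
from [ 458.7 -290.6  253.6] jaw -52.7 q [-38.  -2.  93.   0.  89.  15.] gap 85.5
shift m [-0.0061 -0.0981 -0.2022] rot rad [-4.918e-01 -1.400e-03 -2.000e-04] deg 28.2
```

Emit:
{"op": "drive_tool", "data": {
  "deltas": [
    [0,-0.001,-0.015,-0.03,-0.05,0,0],
    [0,-0.002,-0.03,-0.06,-0.1,0,0],
    [0,-0.003,-0.046,-0.095,-0.16,0,0],
    [0,-0.004,-0.062,-0.13,-0.22,0,0],
    [0,-0.005,-0.08,-0.165,-0.3,0,0],
    [0,-0.006,-0.098,-0.2,-0.37,0,0],
    [0,-0.006,-0.114,-0.235,-0.43,0,0],
    [0,-0.006,-0.13,-0.265,-0.49,0,0],
    [0,-0.006,-0.142,-0.29,-0.49,0,0],
    [0,-0.006,-0.148,-0.305,-0.49,0,0]
  ]
}}

```text
time: 1.82
tool_pos: [611.2, 11.0, 258.7]
tcp_rot: [-118.2, 89.9, 127.1]
ft_force: [-0.2, 0.3, 0.8]
finger_gap: 85.4
```

```bash
python3 - <<'E'
from h import *
from bench import snapshot
s=snapshot("wrist");np.savez("pics/w1.npz",**{k:np.array(v) for k,v in s.items()});cv2.imwrite("pics/w1.png",s["frame"])
delta((485,325,260),-24.5)
E
```

```text
from [611.9  12.2 258.6] jaw -24.7 q [-4.  9. 81.  0. 90. 21.] gap 85.7
shift m [-0.0008 -0.246  -0.2312] rot rad [-0.0034 -0.0014  0.0009] deg 0.2
```

View pics/w1.png

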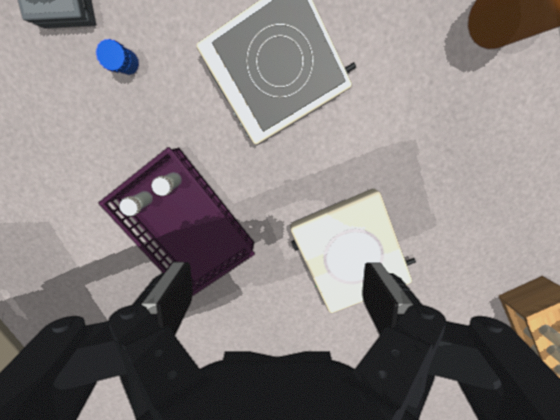

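```bash
python3 - <<'E'
from h import *
w=load("pics/w1.npz")
P=lambda l,z:[pix2z(w,*q,z)[:2].round(1).tolist() for q in l]
print("plate",P([(280,60)],38),"corners",P([(200,44),(258,142),(352,83)],38))
print("win",P([(354,257)],30))
print("basket",P([(175,150),(100,203),(253,244)],42),"vials",P([(160,186),(128,207)],53),"bluejar",P([(111,54)],40))
f=w["frame"]
m=((f.min(2)>195)).astype(np.uint8); m[:215]=0;m[300:]=0
crop(w,190,0,420,320,2,"pics/c4.png")
E
```

```text
plate [[675.0, 139.0]] corners [[601.1, 190.6], [613.5, 68.6], [740.1, 82.8]]
win [[666.5, -127.9]]
basket [[518.7, 102.1], [398.0, 84.6], [550.4, -47.5]] vials [[484.1, 71.8], [434.1, 65.6]] bluejar [[506.6, 222.7]]
```

View pics/c4.png

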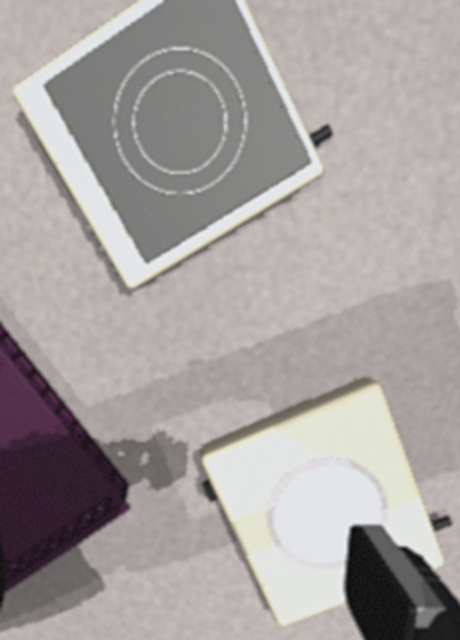

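Emit:
{"op": "drive_tool", "data": {
  "deltas": [
    [0,0,-0.015,-0.014,0,0,0],
    [0,0,-0.035,-0.033,0,0,0],
    [0,0,-0.062,-0.058,0,0,0],
    [0,0,-0.09,-0.085,0,0,0],
    [0,0,-0.12,-0.113,0,0,0],
    [0,0,-0.15,-0.141,0,0,0],
    [0,0,-0.18,-0.17,0,0,0],
    [0,0,-0.21,-0.198,0,0,0],
    [0,0,-0.235,-0.22,0,0,0],
    [0,0,-0.246,-0.231,0,0,0]
  ]
}}

```text
time: 2.7
tool_pos: [482.8, 323.4, 259.2]
tcp_rot: [-106.3, 89.9, 138.9]
ft_force: [0.3, 0.2, -0.2]
finger_gap: 85.2
```

```bash
python3 - <<'E'
from h import *
from bench import snapshot
s=snapshot("wrist");np.savez("pics/w2.npz",**{k:np.array(v) for k,v in s.items()});cv2.imwrite("pics/w2.png",s["frame"])
delta((485,325,260),-24.5)
E
```

```text
from [482.4 324.5 259.1] jaw -24.7 q [29.  4. 86.  0. 90. 54.] gap 85.5
shift m [-0.0009  0.0021 -0.0015] rot rad [-0.0037 -0.0007  0.0015] deg 0.2
```

View pics/w2.png

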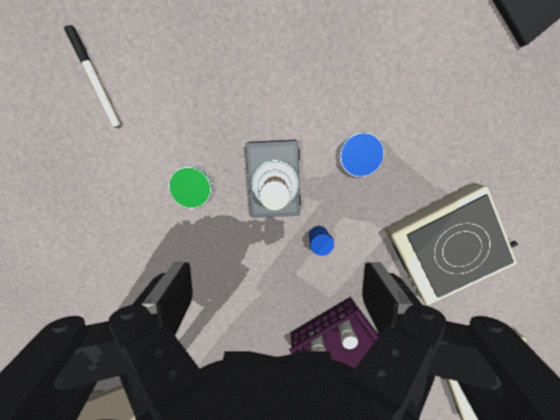

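```bash
python3 - <<'E'
from h import *
w=load("pics/w2.npz")
P=lambda l,z:[pix2z(w,*q,z)[:2].round(1).tolist() for q in l]
print("plate",P([(462,247)],38))
crop(w,225,125,345,235,6,"pics/c5.png")
E
```

```text
plate [[674.9, 141.6]]
```

View pics/c5.png

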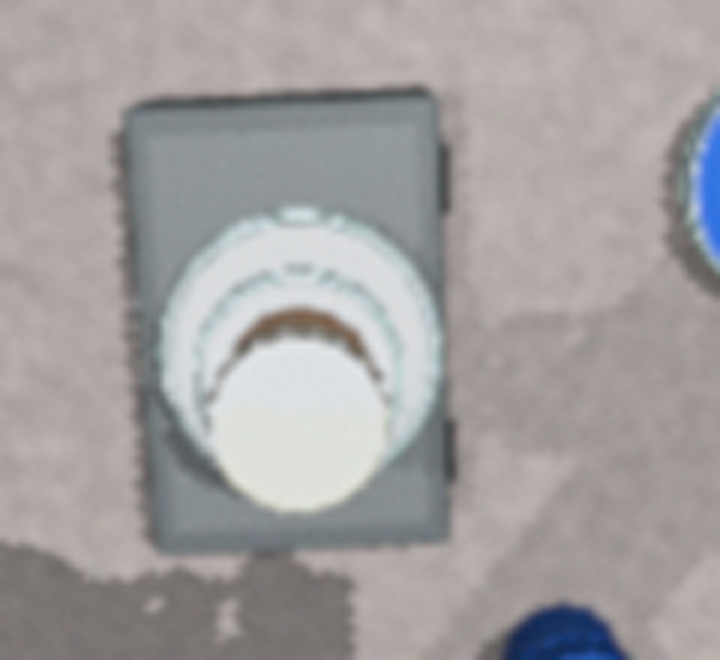

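```bash
cat >> h.py <<'E'
def circ(w,c,r,z):
    a=np.linspace(0,2*np.pi,13)[:-1]
    return proj(w,np.c_[c[0]+r*np.cos(a),c[1]+r*np.sin(a),0*a+z])
E
python3 - <<'E'
from h import *
w=load("pics/w2.npz")
g=lambda x,y:(225+x/6,125+y/6)
P=lambda l,z:np.array([pix2z(w,*g(*q),z)[:2] for q in l])
c=P([(130,105),(434,92),(450,540),(158,548)],32); print(c.round(1),c.mean(0).round(1))
for i in range(4):
    d=c[(i+1)%4]-c[i];print(np.hypot(*d).round(1),np.degrees(np.arctan2(d[1],d[0])).round(1))
print("jar",P([(299,425)],102).round(1)); j=P([(211,425),(389,425)],102);print(np.hypot(*(j[1]-j[0])))
l=P([(160,350),(443,350),(301,207)],48);print("large",l.round(1),l[:2].mean(0).round(1),np.hypot(*(l[1]-l[0])))
d=l[1]-l[0];u=np.array([np.cos(np.radians(-24.7)),np.sin(np.radians(-24.7))]);v=np.array([-u[1],u[0]])
print("large centre from top edge",(l[2]-29*v).round(1))
l=P([(190,385),(408,385),(301,262)],62);print("small",l.round(1),l[:2].mean(0).round(1),np.hypot(*(l[1]-l[0])),(l[2]-21*v).round(1))
delta((480,323,150),-26)
E
```

```text
[[471.6 386.1]
 [529.4 362.3]
 [494.1 272.6]
 [434.6 297.9]] [482.4 329.7]
62.5 -22.4
96.4 -111.5
64.6 156.9
95.6 67.2
jar [[482.4 325.3]]
31.265277798685663
large [[457.3 339.9]
 [509.9 315.6]
 [495.7 354.1]] [483.6 327.8] 57.95884242861969
large centre from top edge [483.6 327.8]
small [[461.8 333.1]
 [501.  315. ]
 [492.  345.9]] [481.4 324. ] 43.127266150135846 [483.2 326.9]
from [482.4 324.5 259.1] jaw -24.7 q [29.  4. 86.  0. 90. 54.] gap 85.5
shift m [ 0.1091 -0.0014  0.0025] rot rad [ 0.0225 -0.0007  0.0015] deg 1.3
```

```bash
python3 - <<'E'
from h import *
delta((482.5,325.3,68),-22.8)
E
```

```text
from [482.4 324.5 259.1] jaw -24.7 q [29.  4. 86.  0. 90. 54.] gap 85.5
shift m [ 0.1911  0.     -0.0006] rot rad [-0.0333 -0.0008  0.0014] deg 1.9
```

Emit:
{"op": "drive_tool", "data": {
  "deltas": [
    [0,0.015,0,0,-0.01,0,0],
    [0,0.04,0,0,-0.02,0,0],
    [0,0.07,0,0,-0.033,0,0],
    [0,0.1,0,-0.001,-0.033,0,0],
    [0,0.128,0,-0.001,-0.033,0,0],
    [0,0.153,0,-0.001,-0.033,0,0],
    [0,0.173,0,-0.001,-0.033,0,0],
    [0,0.185,0,-0.001,-0.033,0,0],
    [0,0.191,0,-0.001,-0.033,0,0],
    [0,0.191,0,-0.001,-0.033,0,0]
  ]
}}

```text
time: 3.58
tool_pos: [484.7, 320.6, 67.0]
tcp_rot: [-34.1, 89.9, -147.1]
ft_force: [-0.8, -0.2, 1.1]
finger_gap: 85.4
```

Emit:
{"op": "drive_tool", "data": {
  "deltas": [
    [60,0,0,0,0,0,0],
    [100,0,0,0,0,0,0],
    [130,0,0,0,0,0,0],
    [160,0,0,0,0,0,0],
    [180,0,0,0,0,0,0],
    [200,0,0,0,0,0,0],
    [220,0,0,0,0,0,0],
    [240,0,0,0,0,0,0],
    [255,0,0,0,0,0,0],
    [255,0,0,0,0,0,0]
  ],
  "squeeze": 30
}}

```text
time: 4.42
tool_pos: [485.7, 322.2, 69.6]
tcp_rot: [141.9, 89.9, 28.9]
ft_force: [-1.7, 0.2, 5.7]
finger_gap: 31.2
```

```bash
python3 - <<'E'
from h import *
from bench import snapshot,sense
s=snapshot("wrist");np.savez("pics/w3.npz",**{k:np.array(v) for k,v in s.items()});cv2.imwrite("pics/w3.png",s["frame"])
delta((482,325,190),-22.8);print(sense()["ft_force"])
E
```

```text
from [485.8 322.2  69.6] jaw -23.0 q [29. 12. 97.  0. 70. 51.] gap 31.4
shift m [-0.1204 -0.0044 -0.0013] rot rad [-0.0029 -0.0015 -0.0012] deg 0.2
[-1.24337808 -1.60408497  6.28346591]
```

View pics/w3.png

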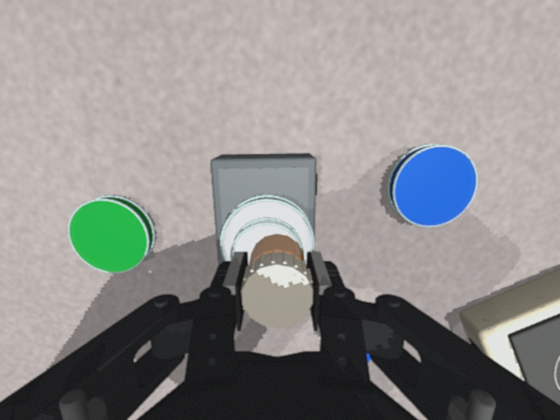

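Emit:
{"op": "drive_tool", "data": {
  "deltas": [
    [255,-0.002,0,0,0,0,0],
    [255,-0.006,0,0,0,0,0],
    [255,-0.015,0,0,0,0,0],
    [255,-0.03,0,0,0,0,0],
    [255,-0.048,0,0,0,0,0],
    [255,-0.067,0,0,0,0,0],
    [255,-0.085,0,0,0,0,0],
    [255,-0.1,0,0,0,0,0],
    [255,-0.113,0,0,0,0,0],
    [255,-0.12,0,0,0,0,0]
  ]
}}

```text
time: 5.3
tool_pos: [485.8, 322.2, 191.0]
tcp_rot: [141.5, 89.8, 28.5]
ft_force: [-0.7, -0.1, 0.6]
finger_gap: 31.2
```

```bash
python3 - <<'E'
from h import *
from bench import snapshot,sense
s=snapshot("wrist");np.savez("pics/w4.npz",**{k:np.array(v) for k,v in s.items()});cv2.imwrite("pics/w4.png",s["frame"])
delta((485,-22,190),10);print(sense()["ft_force"])
E
```

```text
from [486.1 322.4 191.6] jaw -23.0 q [29.  6. 91.  0. 83. 51.] gap 31.2
shift m [0.001  0.1333 0.3175] rot rad [-0.5755 -0.0023 -0.0032] deg 33.0
[0.15885965 1.27554613 1.38517048]
```

View pics/w4.png

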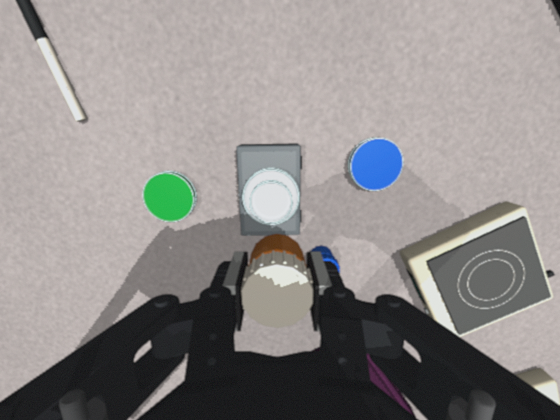

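Emit:
{"op": "drive_tool", "data": {
  "deltas": [
    [255,0,0.006,0.014,-0.03,0,0],
    [255,0,0.017,0.04,-0.08,0,0],
    [255,0,0.03,0.07,-0.14,0,0],
    [255,0,0.043,0.102,-0.21,0,0],
    [255,0,0.056,0.134,-0.28,0,0],
    [255,0,0.069,0.166,-0.35,0,0],
    [255,0,0.082,0.196,-0.42,0,0],
    [255,0,0.094,0.222,-0.48,0,0],
    [255,0,0.102,0.242,-0.52,0,0],
    [255,0,0.105,0.25,-0.54,0,0]
  ]
}}

```text
time: 6.18
tool_pos: [483.5, 47.8, 187.5]
tcp_rot: [-61.6, 89.9, -143.6]
ft_force: [-0.6, 0.8, -1.3]
finger_gap: 31.0
```

```bash
python3 - <<'E'
from h import *
from bench import snapshot,sense
s=snapshot("wrist");np.savez("pics/w5.npz",**{k:np.array(v) for k,v in s.items()});cv2.imwrite("pics/w5.png",s["frame"])
delta((475,-22,120),8);print(sense()["ft_force"])
E
```

```text
from [483.6  47.5 187.4] jaw 8.0 q [ -0.  -9. 106.  -0.  83.  -8.] gap 31.4
shift m [ 0.0675 -0.018   0.0676] rot rad [-0.0006  0.001   0.0016] deg 0.1
[ 1.2989034  -0.47710829  0.79550563]
```

View pics/w5.png

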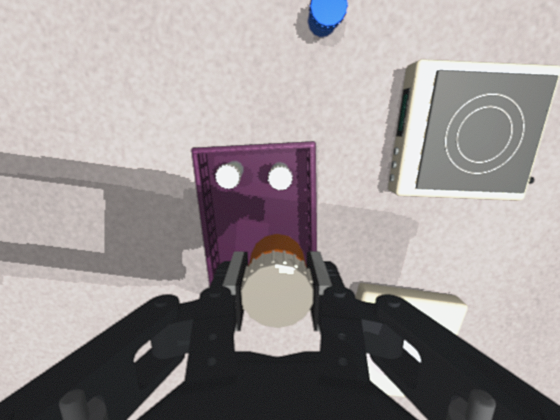

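```bash
python3 - <<'E'
from h import *
w=load("pics/w5.npz")
P=lambda l,z:np.array([pix2z(w,*q,z)[:2] for q in l])
c=P([(193,149),(316,143)],42);d=c[1]-c[0];print(c.round(1),np.hypot(*d),np.degrees(np.arctan2(d[1],d[0])))
a=np.arctan2(d[1],d[0]);y=np.array([-np.sin(a),np.cos(a)]);print("free",(c.mean(0)-y*117).round(1))
print("vials",P([(229,177),(281,178)],53).round(1)); print("plate",P([(484,133)],38))
E
```

```text
[[396.9  86.2]
 [513.7 108.3]] 118.79005612069822 10.717795279475977
free [477.1 -17.8]
vials [[435.5  66. ]
 [484.8  71.9]]
plate [[672.74844085 139.82106556]]
```

Emit:
{"op": "drive_tool", "data": {
  "deltas": [
    [255,0.003,-0.001,0.004,0,0,0],
    [255,0.01,-0.004,0.013,0,0,0],
    [255,0.02,-0.008,0.025,-0.01,0,0],
    [255,0.032,-0.011,0.038,-0.02,0,0],
    [255,0.045,-0.013,0.05,-0.02,0,0],
    [255,0.057,-0.015,0.059,-0.02,0,0],
    [255,0.067,-0.016,0.064,-0.02,0,0],
    [255,0.074,-0.016,0.067,-0.02,0,0],
    [255,0.077,-0.016,0.067,-0.02,0,0],
    [255,0.077,-0.016,0.067,-0.02,0,0]
  ]
}}

```text
time: 7.07
tool_pos: [477.1, -17.6, 110.3]
tcp_rot: [-116.5, 89.9, 162.6]
ft_force: [0.6, 0.4, -0.9]
finger_gap: 31.5
```

```bash
python3 - <<'E'
from h import *
from bench import snapshot,sense
for n in("side","scene"):
    s=snapshot(n);np.savez(f"pics/{n}6.npz",**{k:np.array(v) for k,v in s.items()})
    if n=="side": crop(s,200,80,420,300,3,"pics/s6.png")
    else: crop(s,180,120,330,280,4,"pics/sc6.png")
delta((477,-20,20),9);print(sense()["ft_force"])
E
```

```text
from [477.9 -17.5 111.7] jaw 9.1 q [ -8.  -6. 112.   0.  74. -17.] gap 31.4
shift m [ 0.0917 -0.0014  0.0023] rot rad [ 0.0023 -0.0001 -0.0005] deg 0.1
[0.02362363 0.59497729 0.26192963]
```

View pics/s6.png

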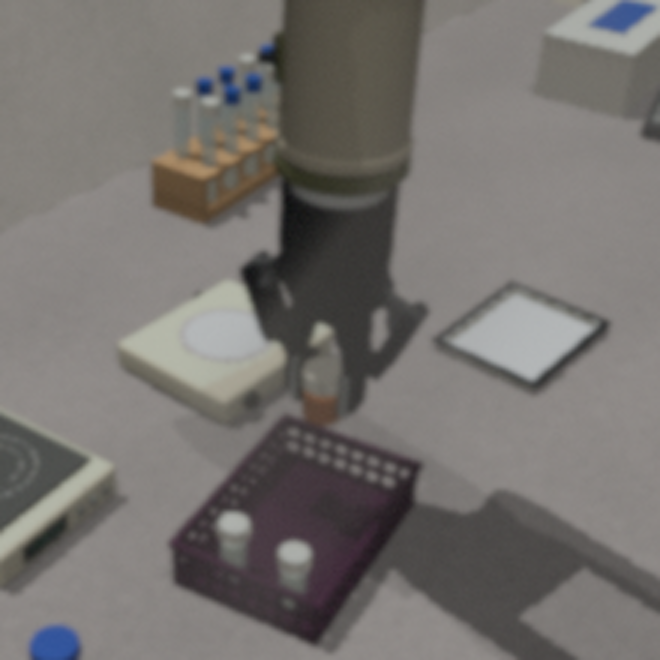

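View pics/sc6.png

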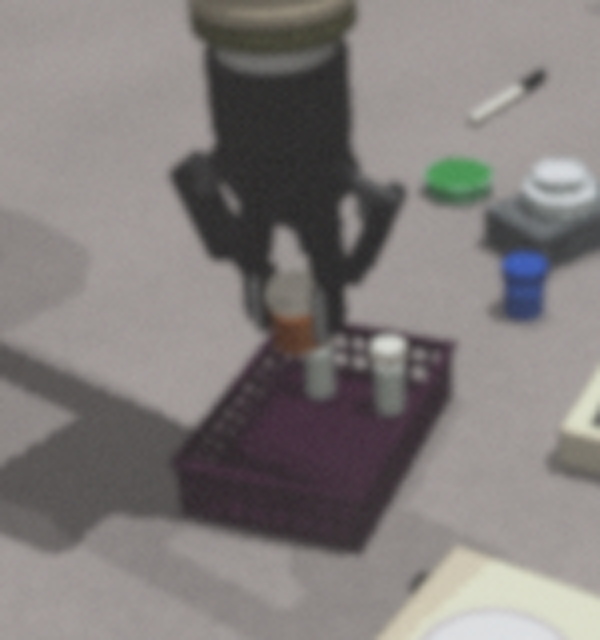

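Emit:
{"op": "drive_tool", "data": {
  "deltas": [
    [255,0.005,0,0,0,0,0],
    [255,0.015,0,0,0,0,0],
    [255,0.03,0,0,0,0,0],
    [255,0.046,0,0,0,0,0],
    [255,0.061,0,0.001,0,0,0],
    [255,0.074,0,0.002,0,0,0],
    [255,0.084,0,0.002,0,0,0],
    [255,0.091,0,0.002,0,0,0],
    [255,0.096,0,0.002,0,0,0],
    [255,0.097,0,0.002,0,0,0]
  ]
}}

```text
time: 8.0
tool_pos: [477.4, -19.8, 13.4]
tcp_rot: [-109.3, 89.9, 169.8]
ft_force: [0.5, -0.4, -0.9]
finger_gap: 31.0
```

```bash
python3 - <<'E'
from h import *
from bench import sense
delta((477,-20,10.6),9);print(sense()["ft_force"])
E
```

```text
from [477.4 -19.8  13.4] jaw 9.1 q [ -9.   2. 115.   0.  63. -18.] gap 31.0
shift m [ 0.0028 -0.0004  0.0002] rot rad [ 0.002  -0.0004  0.0011] deg 0.1
[ 0.47178779 -0.38150898 -0.92575502]
```

Lower slowly to contact.

Emit:
{"op": "drive_tool", "data": {
  "deltas": [
    [255,0.0004,0,0,0,0,0],
    [255,0.0008,0,0,0,0,0],
    [255,0.0012,0,0,0,0,0],
    [255,0.0016,0,0,0,0,0],
    [255,0.002,0,0,0,0,0],
    [255,0.0024,0,0,0,0,0],
    [255,0.0028,0,0,0,0,0],
    [255,0.0031,0,0,0,0,0],
    [255,0.0034,0,0,0,0,0],
    [255,0.0034,0,0,0,0,0]
  ]
}}

```text
time: 8.83
tool_pos: [477.8, -19.9, 10.8]
tcp_rot: [-119.6, 90.0, 159.5]
ft_force: [-0.4, 0.4, 0.1]
finger_gap: 31.5
```

Emit:
{"op": "drive_tool", "data": {
  "deltas": [
    [255,0.0004,0,0,0,0,0],
    [255,0.0008,0,0,0,0,0],
    [255,0.0012,0,0,0,0,0],
    [255,0.0016,0,0,0,0,0],
    [255,0.002,0,0,0,0,0],
    [255,0.0024,0,0,0,0,0],
    [255,0.0024,0,0,0,0,0],
    [255,0.0024,0,0,0,0,0],
    [255,0.0024,0,0,0,0,0],
    [255,0.0024,0,0,0,0,0]
  ]
}}

```text
time: 9.67
tool_pos: [478.0, -20.0, 10.5]
tcp_rot: [-87.3, 90.0, -168.2]
ft_force: [-12.7, 0.9, 25.3]
finger_gap: 30.6
```

Emit:
{"op": "drive_tool", "data": {
  "deltas": [
    [255,-0.001,0,0,0,0,0],
    [255,-0.0015,0,0,0,0,0],
    [140,-0.0015,0,0,0,0,0],
    [130,-0.0015,0,0,0,0,0],
    [120,-0.0015,0,0,0,0,0],
    [110,-0.0015,0,0,0,0,0],
    [100,-0.0015,0,0,0,0,0],
    [85,-0.0015,0,0,0,0,0],
    [85,-0.0015,0,0,0,0,0],
    [85,-0.0015,0,0,0,0,0]
  ]
}}

```text
time: 10.5
tool_pos: [477.9, -19.9, 9.9]
tcp_rot: [-111.2, 90.0, 167.9]
ft_force: [-0.5, -0.5, -0.6]
finger_gap: 56.8
```

Emit:
{"op": "drive_tool", "data": {
  "deltas": [
    [85,-0.003,0,0,0,0,0],
    [85,-0.01,0,0,0,0,0],
    [85,-0.02,0,0,0,0,0],
    [85,-0.035,0,0,0,0,0],
    [85,-0.055,0,0,0,0,0],
    [85,-0.075,0,0,0,0,0],
    [60,-0.1,0,0,0,0,0],
    [30,-0.125,0,0,0,0,0],
    [0,-0.145,0,0,0,0,0],
    [0,-0.16,0,0,0,0,0]
  ]
}}

```text
time: 11.33
tool_pos: [479.0, -20.1, 173.8]
tcp_rot: [72.5, 89.8, -8.3]
ft_force: [0.5, 0.4, -0.3]
finger_gap: 85.5
```

```bash
python3 - <<'E'
from h import *
from bench import snapshot,sense
s=snapshot("wrist");np.savez("pics/w7.npz",**{k:np.array(v) for k,v in s.items()});cv2.imwrite("pics/w7.png",s["frame"])
s=snapshot("side");crop(s,200,180,420,300,3,"pics/s7.png")
delta((483,325,200),-22.8)
E
```

```text
from [480.2 -20.3 174.7] jaw 9.1 q [ -9. -10. 108.   0.  81. -18.] gap 85.3
shift m [-0.0257  0.0576 -0.3404] rot rad [ 5.569e-01  2.000e-04 -7.400e-03] deg 31.9
```

View pics/s7.png

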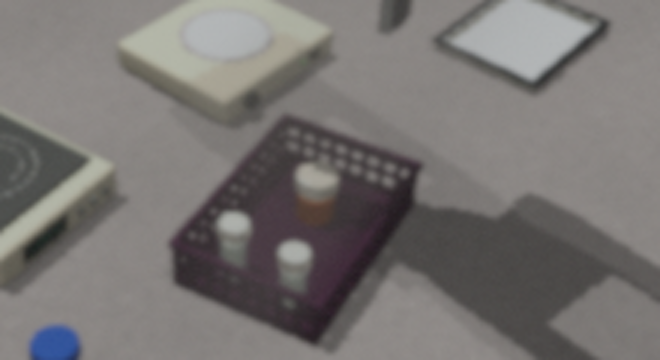

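View pics/w7.png

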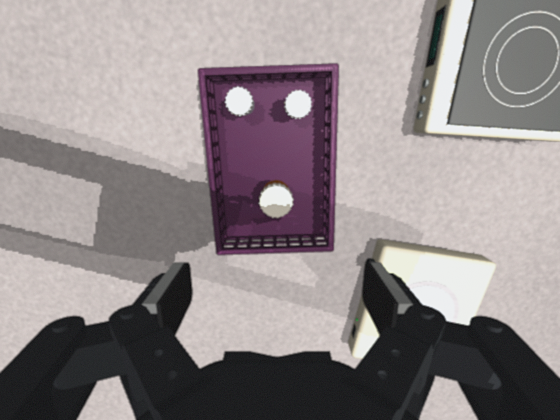

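Emit:
{"op": "drive_tool", "data": {
  "deltas": [
    [0,-0.002,0.003,-0.018,0.03,0,0],
    [0,-0.005,0.008,-0.047,0.08,0,0],
    [0,-0.008,0.014,-0.085,0.14,0,0],
    [0,-0.012,0.021,-0.124,0.21,0,0],
    [0,-0.016,0.028,-0.163,0.28,0,0],
    [0,-0.02,0.035,-0.202,0.35,0,0],
    [0,-0.024,0.042,-0.241,0.42,0,-0.003],
    [0,-0.026,0.049,-0.279,0.48,0,-0.005],
    [0,-0.026,0.054,-0.313,0.53,0,-0.007],
    [0,-0.026,0.058,-0.335,0.557,0,-0.007]
  ]
}}

```text
time: 12.27
tool_pos: [481.1, 323.2, 195.6]
tcp_rot: [-78.3, 89.6, 168.9]
ft_force: [0.3, 0.3, -0.9]
finger_gap: 85.2
```

```bash
python3 - <<'E'
from h import *
from bench import snapshot,sense
s=snapshot("wrist");np.savez("pics/w8.npz",**{k:np.array(v) for k,v in s.items()});cv2.imwrite("pics/w8.png",s["frame"])
crop(s,200,120,340,260,5,"pics/w8c.png")
delta((483,325,100),-22.8)
E
```

```text
from [480.7 325.7 195.4] jaw -22.8 q [29.  6. 91.  0. 84. 52.] gap 85.7
shift m [ 0.0954  0.0032 -0.0002] rot rad [-0.0006  0.0001  0.0083] deg 0.5
```

View pics/w8c.png

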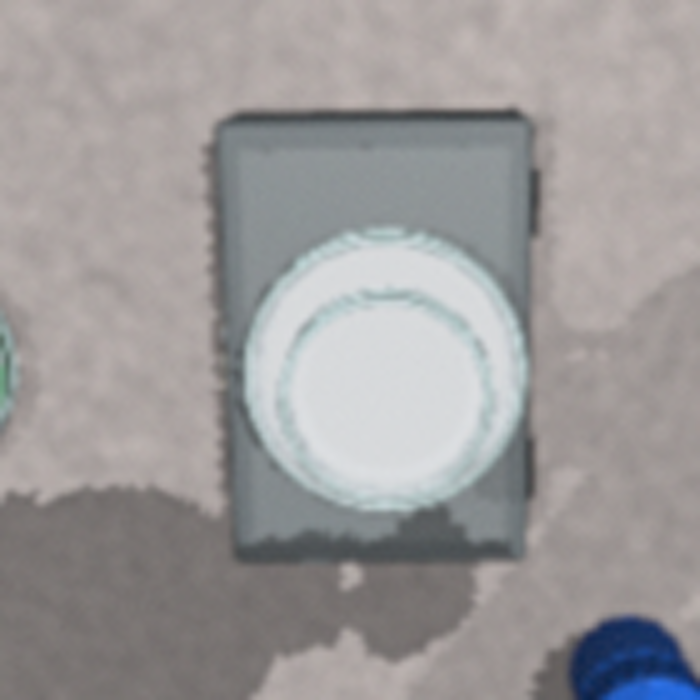

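```bash
python3 - <<'E'
from h import *
w=load("pics/w8.npz")
g=lambda x,y:(200+x/5,120+y/5)
P=lambda l,z:np.array([pix2z(w,*g(*q),z)[:2] for q in l])
c=P([(218,125),(532,120),(525,555),(237,558)],32); print(c.mean(0).round(1),[ (np.hypot(*(c[(i+1)%4]-c[i])).round(1),np.degrees(np.arctan2(*(c[(i+1)%4]-c[i])[::-1])).round(1)) for i in range(4)])
l=P([(243,370),(527,370),(385,370)],48);print("large",l[2],np.hypot(*(l[1]-l[0])))
l=P([(277,392),(497,392),(387,392)],62);print("small",l[2],np.hypot(*(l[1]-l[0])))
from bench import sense
for i in range(3):
    delta((483,325,60),-22.8)
E
```

```text
[482.2 329.5] [(np.float64(64.2), np.float64(-21.9)), (np.float64(94.7), np.float64(-112.1)), (np.float64(64.4), np.float64(158.0)), (np.float64(94.6), np.float64(67.8))]
large [483.36407085 328.13330153] 57.82876393123092
small [483.39806633 326.93872465] 42.81782504169992
from [480.7 325.7 195.4] jaw -22.8 q [29.  6. 91.  0. 84. 52.] gap 85.7
shift m [ 0.1354  0.0035 -0.0002] rot rad [-0.0006  0.0001  0.0083] deg 0.5
from [480.7 325.7 195.4] jaw -22.8 q [29.  6. 91.  0. 84. 52.] gap 85.7
shift m [ 0.1354  0.0035 -0.0002] rot rad [-0.0006  0.0001  0.0083] deg 0.5
from [480.7 325.7 195.4] jaw -22.8 q [29.  6. 91.  0. 84. 52.] gap 85.7
shift m [ 0.1354  0.0035 -0.0002] rot rad [-0.0006  0.0001  0.0083] deg 0.5
```

Emit:
{"op": "drive_tool", "data": {
  "deltas": [
    [0,0.008,0.0,0,0,0,0.004],
    [0,0.023,0.001,-0.001,0,0,0.008],
    [0,0.041,0.002,-0.001,0,0,0.008],
    [0,0.06,0.003,-0.002,0,0,0.008],
    [0,0.078,0.003,-0.002,0,0,0.008],
    [0,0.095,0.003,-0.002,0,0,0.008],
    [0,0.108,0.003,-0.002,0,0,0.008],
    [0,0.116,0.003,-0.002,0,0,0.008],
    [0,0.12,0.003,-0.002,0,0,0.008],
    [0,0.12,0.003,-0.002,0,0,0.008]
  ]
}}

```text
time: 13.15
tool_pos: [484.4, 320.1, 75.0]
tcp_rot: [8.1, 89.8, -104.7]
ft_force: [-0.4, 0.8, 0.2]
finger_gap: 85.6
```

```bash
python3 - <<'E'
from h import *
from bench import snapshot
s=snapshot("wrist");np.savez("pics/w9.npz",**{k:np.array(v) for k,v in s.items()});cv2.imwrite("pics/w9.png",s["frame"])
delta((483.4,326.9,48),-22.8)
E
```

```text
from [485.  320.6  76.1] jaw -22.8 q [28. 12. 97. -0. 71. 51.] gap 85.6
shift m [ 0.0281 -0.0039 -0.0053] rot rad [-0.0002  0.002  -0.0014] deg 0.1
```

View pics/w9.png

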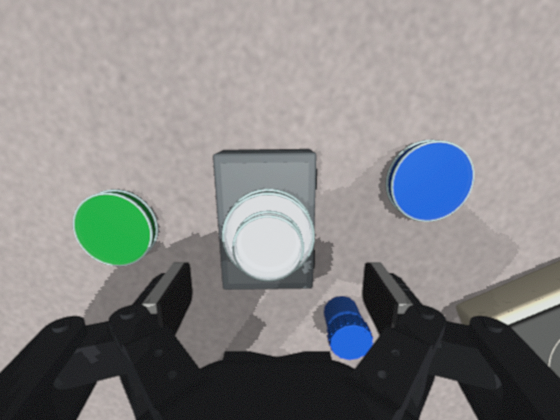

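Emit:
{"op": "drive_tool", "data": {
  "deltas": [
    [0,0,-0.001,-0.002,0,0,0],
    [0,0.002,-0.003,-0.004,0,0,0],
    [0,0.006,-0.004,-0.0053,0,0,0],
    [0,0.011,-0.004,-0.0053,0,0,0],
    [0,0.016,-0.004,-0.0053,0,0,0],
    [0,0.02,-0.004,-0.0053,0,0,0],
    [0,0.024,-0.004,-0.0053,0,0,0],
    [0,0.027,-0.004,-0.0053,0,0,0],
    [0,0.028,-0.004,-0.0053,0,0,0],
    [0,0.028,-0.004,-0.0053,0,0,0]
  ]
}}

```text
time: 14.03
tool_pos: [483.0, 326.9, 47.5]
tcp_rot: [19.3, 89.8, -93.5]
ft_force: [0.3, -0.8, 0.4]
finger_gap: 85.3
```

```bash
python3 - <<'E'
from h import *
from bench import snapshot
s=snapshot("wrist");np.savez("pics/w10.npz",**{k:np.array(v) for k,v in s.items()});cv2.imwrite("pics/w10.png",s["frame"])
delta((483.4,326.9,48),-22.8)
E
```

```text
from [483.2 327.1  47.8] jaw -22.8 q [29. 14. 98. -0. 68. 52.] gap 85.4
shift m [-0.0002  0.0003  0.0001] rot rad [-0.0001  0.0021 -0.0012] deg 0.1
```

View pics/w10.png

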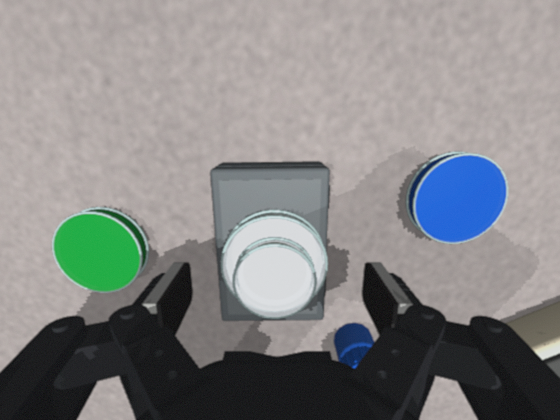

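Emit:
{"op": "drive_tool", "data": {
  "deltas": [
    [50,-0.001,0,0,0,0,0],
    [75,-0.001,0,0,0,0,0],
    [95,-0.001,0,0,0,0,0],
    [110,-0.001,0,0,0,0,0],
    [120,-0.001,0,0,0,0,0],
    [130,-0.001,0,0,0,0,0],
    [145,-0.001,0,0,0,0,0],
    [170,-0.001,0,0,0,0,0],
    [200,-0.001,0,0,0,0,0],
    [200,-0.001,0,0,0,0,0]
  ],
  "squeeze": 25
}}

```text
time: 14.92
tool_pos: [483.4, 327.3, 49.3]
tcp_rot: [46.7, 89.9, -66.1]
ft_force: [0.1, -0.7, 2.2]
finger_gap: 40.7
```

```bash
python3 - <<'E'
from h import *
from bench import snapshot
s=snapshot("wrist");np.savez("pics/w11.npz",**{k:np.array(v) for k,v in s.items()});crop(s,180,180,380,330,4,"pics/w11.png")
delta((483.4,326.9,150),-22.8)
E
```

```text
from [483.4 327.3  49.3] jaw -22.8 q [29. 14. 98. -0. 68. 52.] gap 40.9
shift m [-0.1007  0.0003  0.0006] rot rad [-0.      0.0014 -0.0017] deg 0.1
```

View pics/w11.png

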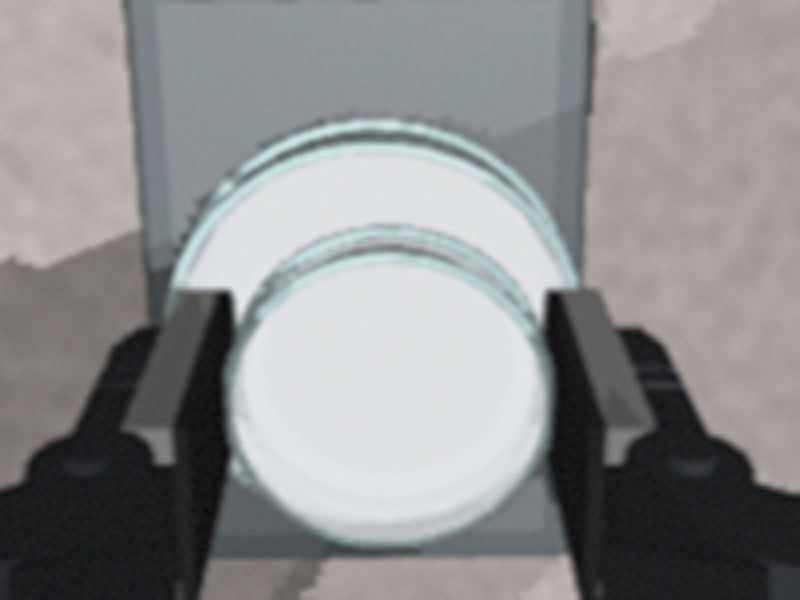

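Emit:
{"op": "drive_tool", "data": {
  "deltas": [
    [200,-0.001,0,0,0,0,0],
    [200,-0.003,0,0,0,0,0],
    [200,-0.008,0,0,0,0,0],
    [200,-0.018,0,0,0,0,0],
    [200,-0.034,0,0,0,0,0],
    [200,-0.054,0,0,0,0,0],
    [200,-0.074,0,0,0,0,0],
    [200,-0.092,0,0,0,0,0],
    [200,-0.104,0,0,0,0,0],
    [200,-0.11,0,0,0,0,0]
  ]
}}

```text
time: 15.8
tool_pos: [484.3, 328.0, 162.0]
tcp_rot: [106.7, 89.8, -6.1]
ft_force: [0.3, 0.6, 0.3]
finger_gap: 40.6
```

```bash
python3 - <<'E'
from h import *
from bench import snapshot
s=snapshot("wrist");cv2.imwrite("pics/w12.png",s["frame"])
delta((640,90,160),-22.8)
E
```

```text
from [484.4 328.1 162.1] jaw -22.8 q [29.  7. 93. -0. 80. 52.] gap 40.6
shift m [0.0028 0.2358 0.1592] rot rad [-0.0001 -0.0013 -0.0039] deg 0.2
```

View pics/w12.png

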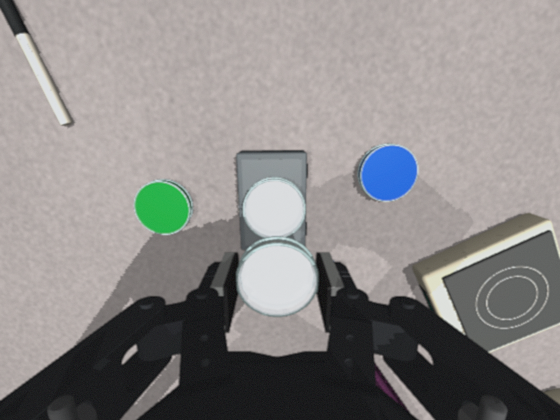

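Emit:
{"op": "drive_tool", "data": {
  "deltas": [
    [200,0,0.008,0.006,0,0,0],
    [200,0,0.026,0.018,0,0,0],
    [200,0,0.052,0.035,0,0,0],
    [200,0,0.08,0.054,0,0,0],
    [200,0,0.108,0.073,0,0,0],
    [200,0,0.136,0.092,0,0,0],
    [200,0,0.164,0.111,0,0,0],
    [200,0,0.19,0.129,0,0,0],
    [200,0,0.212,0.144,0,0,0],
    [200,0,0.228,0.155,0,0,0]
  ]
}}

```text
time: 16.68
tool_pos: [633.4, 92.7, 157.3]
tcp_rot: [-12.4, 89.8, -125.4]
ft_force: [-0.7, 0.6, -0.1]
finger_gap: 40.7
```

```bash
python3 - <<'E'
from h import *
delta((666,-128,130),-22.8)
E
```

```text
from [633.4  92.7 157.3] jaw -22.9 q [ 4. 16. 83. -0. 81. 27.] gap 40.7
shift m [0.028  0.116  0.1905] rot rad [-0.0019  0.0039  0.0009] deg 0.3
```

Emit:
{"op": "drive_tool", "data": {
  "deltas": [
    [200,0,0.006,0.01,0,0,0],
    [200,0.001,0.017,0.028,0,0,0],
    [200,0.003,0.032,0.052,0,0,0],
    [200,0.006,0.048,0.078,0,0,0],
    [200,0.01,0.064,0.104,0,0,0],
    [200,0.014,0.079,0.129,0,0,0],
    [200,0.018,0.092,0.151,0,0,0],
    [200,0.022,0.103,0.169,0,0,0],
    [200,0.025,0.111,0.183,0,0,0],
    [200,0.028,0.116,0.19,0,0,0]
  ]
}}

```text
time: 17.52
tool_pos: [665.6, -126.0, 130.6]
tcp_rot: [-11.8, 89.9, -124.7]
ft_force: [-0.6, -0.4, 0.3]
finger_gap: 41.2
```

```bash
python3 - <<'E'
from h import *
from bench import snapshot
s=snapshot("wrist");np.savez("pics/w13.npz",**{k:np.array(v) for k,v in s.items()});cv2.imwrite("pics/w13.png",s["frame"])
s=snapshot("scene");crop(s,240,230,370,340,5,"pics/sc13.png")
delta((666.0,-128,50),-22.8)
E
```

```text
from [ 665.8 -124.9  130.6] jaw -22.9 q [-15.  23.  78.  -0.  79.   8.] gap 40.7
shift m [0.0806 0.0015 0.0026] rot rad [-0.0015  0.0022  0.0008] deg 0.2
```

View pics/w13.png

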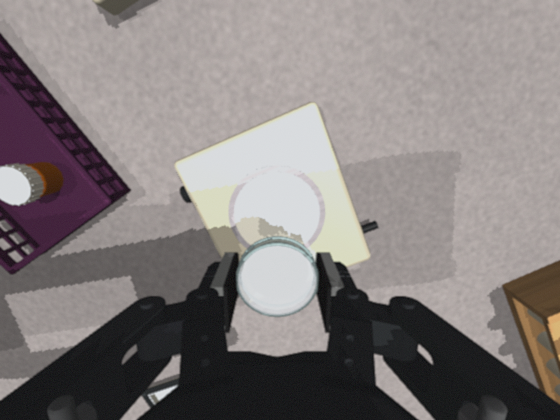

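View pics/sc13.png

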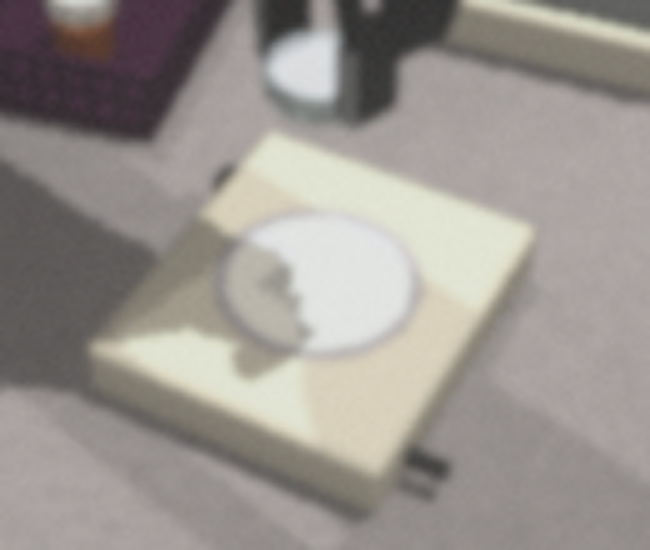

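```bash
python3 - <<'E'
from h import *
w=load("pics/w13.npz")
for v in (211,213,215):print(pix2z(w,277,v,30))
p=circ(w,(666,-127.5),37.5,30);print(p.min(0),p.max(0))
E
```

```text
[ 667.22395856 -125.24397121   30.        ]
[ 666.51866227 -126.91671585   30.        ]
[ 665.8104083  -128.59647519   30.        ]
[233.73068603 171.14849206] [319.24709581 252.97430884]
```

Emit:
{"op": "drive_tool", "data": {
  "deltas": [
    [200,0.005,0,0.001,0,0,0],
    [200,0.015,0.001,0.002,0,0,0],
    [200,0.029,0.001,0.002,0,0,0],
    [200,0.044,0.001,0.002,0,0,0],
    [200,0.058,0.001,0.002,0,0,0],
    [200,0.071,0.001,0.002,0,0,0],
    [200,0.081,0.001,0.002,0,0,0],
    [200,0.088,0.001,0.002,0,0,0],
    [200,0.093,0.001,0.002,0,0,0],
    [200,0.095,0.001,0.002,0,0,0]
  ]
}}

```text
time: 18.45
tool_pos: [666.4, -126.3, 36.0]
tcp_rot: [8.7, 89.9, -104.1]
ft_force: [-0.0, -0.6, 0.5]
finger_gap: 40.5
```

```bash
python3 - <<'E'
from h import *
from bench import snapshot
s=snapshot("wrist");np.savez("pics/w14.npz",**{k:np.array(v) for k,v in s.items()});cv2.imwrite("pics/w14.png",s["frame"])
delta((666.0,-127.5,31.3),-22.8)
E
```

```text
from [ 666.6 -126.4   36.4] jaw -22.8 q [-15.  28.  81.  -0.  71.   8.] gap 41.1
shift m [ 0.0051 -0.0001  0.0012] rot rad [-0.0001  0.0019 -0.0007] deg 0.1
```

View pics/w14.png

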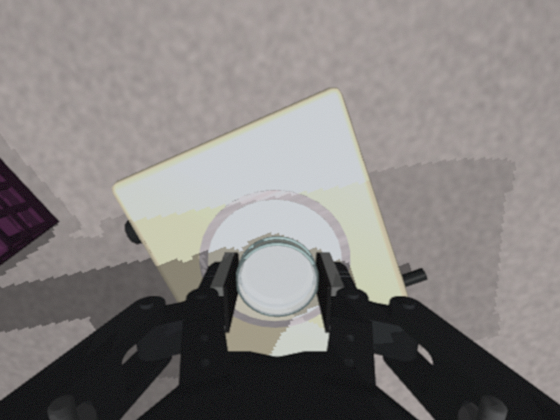

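```bash
python3 - <<'E'
from h import *
w=load("pics/w14.npz")
print(pix2z(w,275,257,30), pix2z(w,278,277,49))
p=circ(w,(666,-127.5),41,30);print(p.min(0),p.max(0))
E
```

```text
[ 667.71051612 -123.71547544   30.        ] [ 668.51863311 -125.92030177   49.        ]
[201.37068045 192.73835674] [346.93128125 325.18675701]
```

Emit:
{"op": "drive_tool", "data": {
  "deltas": [
    [200,0.001,0,0,0,0,0],
    [200,0.002,0,0,0,0,0],
    [200,0.0026,0,0,0,0,0],
    [200,0.0032,0,0,0,0,0],
    [200,0.0037,0,0,0,0,0],
    [200,0.0042,0,0,0,0,0],
    [200,0.0046,0,0,0,0,0],
    [200,0.005,0,0,0,0,0],
    [200,0.0054,0,0,0,0,0],
    [200,0.0054,0,0,0,0,0]
  ]
}}

```text
time: 19.33
tool_pos: [666.7, -126.4, 31.5]
tcp_rot: [31.1, 89.9, -81.7]
ft_force: [-0.6, -0.5, 0.5]
finger_gap: 40.7
```

Emit:
{"op": "drive_tool", "data": {
  "deltas": [
    [200,0.0004,0,0,0,0,0],
    [200,0.0008,0,0,0,0,0],
    [200,0.0012,0,0,0,0,0],
    [200,0.0015,0,0,0,0,0],
    [200,0.0018,0,0,0,0,0],
    [200,0.0018,0,0,0,0,0],
    [200,0.0018,0,0,0,0,0],
    [200,0.0018,0,0,0,0,0],
    [200,0.0018,0,0,0,0,0],
    [200,0.0018,0,0,0,0,0]
  ]
}}

```text
time: 20.17
tool_pos: [666.9, -126.5, 31.3]
tcp_rot: [37.3, 89.9, -75.5]
ft_force: [-6.0, 1.8, 10.0]
finger_gap: 41.0
```

Contact (10 N). Release gently, then rise.

Emit:
{"op": "drive_tool", "data": {
  "deltas": [
    [200,-0.0006,0,0,0,0,0],
    [118,-0.001,0,0,0,0,0],
    [110,-0.001,0,0,0,0,0],
    [100,-0.001,0,0,0,0,0],
    [90,-0.001,0,0,0,0,0],
    [80,-0.001,0,0,0,0,0],
    [60,-0.001,0,0,0,0,0],
    [40,-0.001,0,0,0,0,0],
    [30,-0.001,0,0,0,0,0],
    [30,-0.001,0,0,0,0,0]
  ]
}}

```text
time: 21.0
tool_pos: [666.8, -126.5, 30.9]
tcp_rot: [36.6, 89.9, -76.2]
ft_force: [0.1, 0.2, -0.3]
finger_gap: 75.6
```

Emit:
{"op": "drive_tool", "data": {
  "deltas": [
    [20,-0.003,0,0,0,0,0],
    [0,-0.01,0,0,0,0,0],
    [0,-0.02,0,0,0,0,0],
    [0,-0.035,0,0,0,0,0],
    [0,-0.055,0,0,0,0,0],
    [0,-0.08,0,0,0,0,0],
    [0,-0.105,0,0,0,0,0],
    [0,-0.13,0,0,0,0,0],
    [0,-0.148,0,0,0,0,0],
    [0,-0.16,0,0,0,0,0]
  ]
}}

```text
time: 21.83
tool_pos: [668.2, -126.5, 196.3]
tcp_rot: [81.7, 89.6, -31.1]
ft_force: [1.2, -0.2, 0.1]
finger_gap: 85.2
```

```bash
python3 - <<'E'
from h import *
from bench import snapshot
s=snapshot("wrist");np.savez("pics/w15.npz",**{k:np.array(v) for k,v in s.items()});cv2.imwrite("pics/w15.png",s["frame"])
crop(s,180,150,380,300,4,"pics/w15c.png")
delta((640,90,190),-22.8)
E
```

```text
from [ 669.  -126.6  198. ] jaw -22.8 q [-15.  20.  74.  -0.  85.   8.] gap 85.0
shift m [ 0.0068 -0.1107 -0.1885] rot rad [ 0.      0.0007 -0.0095] deg 0.5
```

View pics/w15c.png

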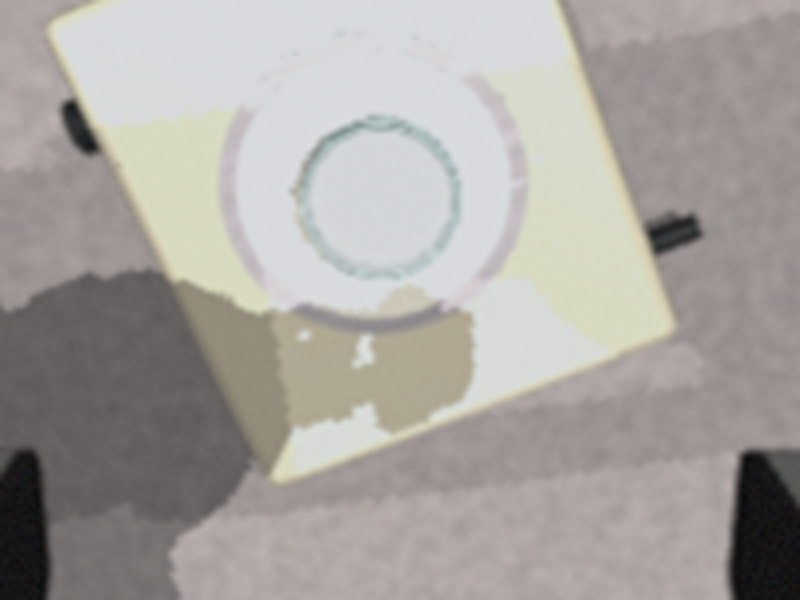

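```bash
python3 - <<'E'
from h import *
w=load("pics/w15.npz")
g=lambda x,y:(180+x/4,150+y/4)
print(pix2z(w,*g(373.5,183),30), pix2z(w,*g(379.5,197),44))
E
```

```text
[ 666.54535444 -126.70645504   30.        ] [ 667.90436575 -127.66667521   44.        ]
```

Emit:
{"op": "drive_tool", "data": {
  "deltas": [
    [0,0,-0.006,-0.01,0,0,0],
    [0,0,-0.017,-0.029,0,0,0],
    [0,0,-0.031,-0.053,0,0,0],
    [0,0,-0.047,-0.08,0,0,0],
    [0,0,-0.063,-0.107,0,0,0],
    [0,0,-0.079,-0.134,0,0,0],
    [0,0,-0.095,-0.161,0,0,0],
    [0,0,-0.111,-0.188,0,0,0],
    [0,0,-0.127,-0.215,0,0,0],
    [0,0,-0.14,-0.235,0,0,0]
  ]
}}

```text
time: 22.72
tool_pos: [626.6, 148.0, 188.0]
tcp_rot: [-34.1, 89.8, -146.9]
ft_force: [0.3, -0.2, 0.1]
finger_gap: 85.3
```

```bash
python3 - <<'E'
from h import *
delta((483.3,327.8,170),-22.8)
E
```

```text
from [626.6 148.  188. ] jaw -22.7 q [ 9. 16. 81. -0. 84. 32.] gap 85.3
shift m [ 0.018  -0.2016 -0.1106] rot rad [0.0013 0.0029 0.002 ] deg 0.2
```

Small dish within ~2 mm of the window centre. Back to the pile.

Emit:
{"op": "drive_tool", "data": {
  "deltas": [
    [0,0,-0.01,-0.005,0,0,0],
    [0,0.001,-0.028,-0.015,0,0,0],
    [0,0.003,-0.052,-0.028,0,0,0],
    [0,0.006,-0.08,-0.044,0,0,0],
    [0,0.01,-0.108,-0.06,0,0,0],
    [0,0.014,-0.136,-0.075,0,0,0],
    [0,0.016,-0.162,-0.089,0,0,0],
    [0,0.018,-0.184,-0.101,0,0,0],
    [0,0.018,-0.198,-0.108,0,0,0],
    [0,0.018,-0.2016,-0.11,0,0,0]
  ]
}}

```text
time: 23.55
tool_pos: [482.4, 325.6, 170.0]
tcp_rot: [-16.4, 89.8, -129.1]
ft_force: [-1.4, -0.3, 0.1]
finger_gap: 85.3
```

```bash
python3 - <<'E'
from h import *
from bench import snapshot
s=snapshot("wrist");np.savez("pics/w16.npz",**{k:np.array(v) for k,v in s.items()});cv2.imwrite("pics/w16.png",s["frame"])
crop(s,200,120,340,280,5,"pics/w16c.png")
delta((483.3,327.8,60),-22.8)
E
```

```text
from [483.2 325.2 170.4] jaw -22.7 q [29.  7. 92. -0. 81. 52.] gap 85.3
shift m [ 0.1104 -0.0009 -0.0028] rot rad [0.0022 0.0036 0.0004] deg 0.2
```

View pics/w16c.png

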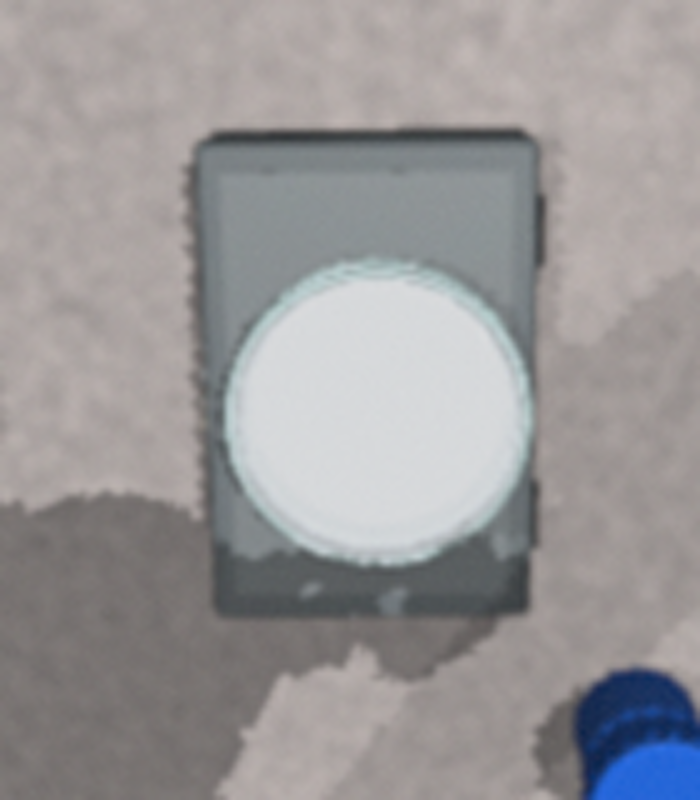

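```bash
python3 - <<'E'
from h import *
w=load("pics/w16.npz")
g=lambda x,y:(200+x/5,120+y/5)
P=lambda l,z:np.array([pix2z(w,*g(*q),z)[:2] for q in l])
c=P([(200,145),(538,142),(527,610),(217,612)],32); print(c.mean(0).round(1),[ (np.hypot(*(c[(i+1)%4]-c[i])).round(1),np.degrees(np.arctan2(*(c[(i+1)%4]-c[i])[::-1])).round(1)) for i in range(4)])
l=P([(224,414),(531,414),(378,414)],48);print("large",l[2],np.hypot(*(l[1]-l[0])))
E
```

```text
[482.2 329.6] [(np.float64(63.6), np.float64(-22.1)), (np.float64(94.9), np.float64(-112.3)), (np.float64(64.2), np.float64(157.8)), (np.float64(94.9), np.float64(67.4))]
large [483.32193545 328.2236209 ] 57.482704254080765
```

Emit:
{"op": "drive_tool", "data": {
  "deltas": [
    [0,0.008,0,-0.001,0,0,0],
    [0,0.023,-0.001,-0.003,0,0,0],
    [0,0.041,-0.002,-0.004,0,0,0],
    [0,0.06,-0.003,-0.006,0,0,0],
    [0,0.078,-0.003,-0.006,0,0,0],
    [0,0.094,-0.003,-0.006,0,0,0],
    [0,0.104,-0.003,-0.006,0,0,0],
    [0,0.109,-0.003,-0.006,0,0,0],
    [0,0.11,-0.003,-0.006,0,0,0],
    [0,0.11,-0.003,-0.006,0,0,0]
  ]
}}

```text
time: 24.43
tool_pos: [485.5, 330.3, 61.8]
tcp_rot: [36.0, 89.9, -76.8]
ft_force: [0.9, 0.2, -0.3]
finger_gap: 85.6
```

```bash
python3 - <<'E'
from h import *
delta((483.3,328.2,30.5),-22.8)
E
```

```text
from [485.5 330.3  61.8] jaw -22.8 q [29. 14. 97. -0. 70. 52.] gap 85.6
shift m [ 0.0313 -0.0013  0.0028] rot rad [-0.0007  0.0019 -0.0014] deg 0.1
```

Emit:
{"op": "drive_tool", "data": {
  "deltas": [
    [0,0,-0.0005,0.001,0,0,0],
    [0,0.003,-0.0013,0.002,0,0,0],
    [0,0.008,-0.0013,0.0028,0,0,0],
    [0,0.014,-0.0013,0.0028,0,0,0],
    [0,0.02,-0.0013,0.0028,0,0,0],
    [0,0.025,-0.0013,0.0028,0,0,0],
    [0,0.029,-0.0013,0.0028,0,0,0],
    [0,0.031,-0.0013,0.0028,0,0,0],
    [0,0.0313,-0.0013,0.0028,0,0,0],
    [0,0.0313,-0.0013,0.0028,0,0,0]
  ]
}}

```text
time: 25.27
tool_pos: [482.8, 328.6, 30.3]
tcp_rot: [28.6, 89.9, -84.2]
ft_force: [0.6, 1.1, -0.3]
finger_gap: 85.4
```

```bash
python3 - <<'E'
from h import *
from bench import snapshot
s=snapshot("wrist");np.savez("pics/w17.npz",**{k:np.array(v) for k,v in s.items()});cv2.imwrite("pics/w17.png",s["frame"])
delta((483.3,328.2,30.5),-22.8)
E
```

```text
from [483.  328.6  30.5] jaw -22.8 q [29. 16. 98. -0. 66. 52.] gap 85.3
shift m [0.     0.0005 0.0003] rot rad [-0.0001  0.0018 -0.0014] deg 0.1
```

View pics/w17.png

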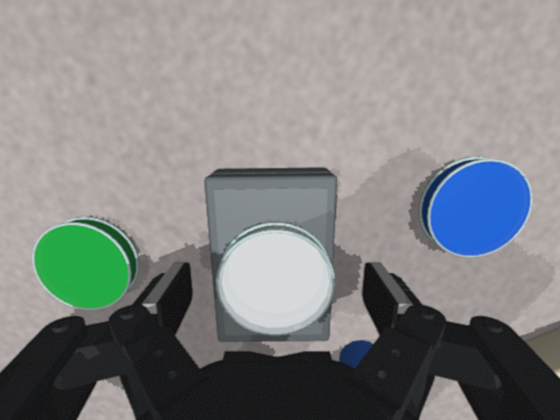

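Emit:
{"op": "drive_tool", "data": {
  "deltas": [
    [30,0,0,0,0,0,0],
    [45,0,0,0,0,0,0],
    [55,0,0,0,0,0,0],
    [65,0,0,0,0,0,0],
    [75,0,0,0,0,0,0],
    [85,0,0,0,0,0,0],
    [95,0,0,0,0,0,0],
    [110,0,0,0,0,0,0],
    [130,0,0,0,0,0,0],
    [150,0,0,0,0,0,0]
  ],
  "squeeze": 25
}}

```text
time: 26.15
tool_pos: [483.0, 328.7, 30.8]
tcp_rot: [44.7, 89.9, -68.1]
ft_force: [-2.2, -0.8, 5.0]
finger_gap: 56.8
```

```bash
python3 - <<'E'
from h import *
from bench import snapshot
s=snapshot("wrist");np.savez("pics/w18.npz",**{k:np.array(v) for k,v in s.items()});crop(s,160,180,400,340,3,"pics/w18.png")
delta((483.3,328.2,140),-22.8)
E
```

```text
from [483.  328.7  30.8] jaw -22.8 q [29. 16. 98. -0. 66. 52.] gap 56.8
shift m [-0.1092  0.0006  0.0005] rot rad [-0.      0.0016 -0.0016] deg 0.1
```

View pics/w18.png

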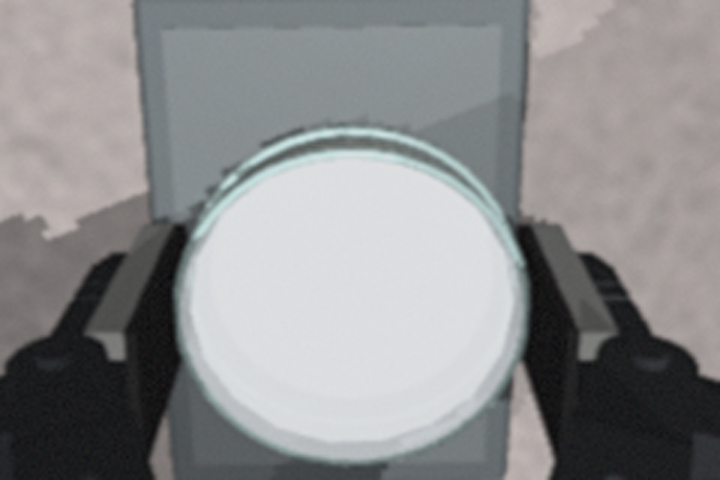

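Emit:
{"op": "drive_tool", "data": {
  "deltas": [
    [150,-0.001,0,0,0,0,0],
    [150,-0.003,0,0,0,0,0],
    [150,-0.008,0,0,0,0,0],
    [150,-0.018,0,0,0,0,0],
    [150,-0.034,0,0,0,0,0],
    [150,-0.054,0,0,0,0,0],
    [150,-0.074,0,0,0,0,0],
    [150,-0.092,0,0,0,0,0],
    [150,-0.104,0,0,0,0,0],
    [150,-0.11,0,0,0,0,0]
  ]
}}

```text
time: 27.03
tool_pos: [484.0, 329.5, 143.5]
tcp_rot: [107.4, 89.8, -5.4]
ft_force: [0.6, 0.3, -0.9]
finger_gap: 56.6
```

```bash
python3 - <<'E'
from h import *
from bench import snapshot
s=snapshot("wrist");cv2.imwrite("pics/w19.png",s["frame"])
delta((674,140,125),-22.8)
E
```

```text
from [484.1 329.6 143.6] jaw -22.8 q [29.  8. 94. -0. 78. 52.] gap 56.9
shift m [0.0194 0.2485 0.1012] rot rad [-0.     -0.0013 -0.0039] deg 0.2
```

View pics/w19.png

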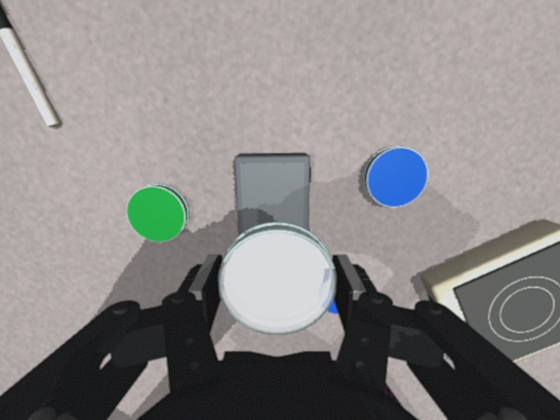

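Emit:
{"op": "drive_tool", "data": {
  "deltas": [
    [150,0,0.01,0.004,0,0,0],
    [150,0.001,0.03,0.012,0,0,0],
    [150,0.002,0.058,0.024,0,0,0],
    [150,0.004,0.09,0.037,0,0,0],
    [150,0.006,0.123,0.05,0,0,0],
    [150,0.008,0.156,0.063,0,0,0],
    [150,0.011,0.187,0.076,0,0,0],
    [150,0.014,0.215,0.087,0,0,0],
    [150,0.017,0.237,0.096,0,0,0],
    [150,0.019,0.2485,0.101,0,0,0]
  ]
}}

```text
time: 27.92
tool_pos: [673.6, 135.6, 119.3]
tcp_rot: [-8.5, 89.8, -121.4]
ft_force: [0.9, 0.1, -1.1]
finger_gap: 56.7
```

```bash
python3 - <<'E'
from h import *
from bench import snapshot
s=snapshot("wrist");np.savez("pics/w20.npz",**{k:np.array(v) for k,v in s.items()});cv2.imwrite("pics/w20.png",s["frame"])
delta((674,140,45),-22.8)
for c in [(674,140),(673,139)]:
    for r in(30,20): p=circ(s,c,r,38);print(c,r,p.min(0).round(),p.max(0).round())
E
```

```text
from [673.9 134.9 119.1] jaw -23.0 q [ 7. 25. 76. -0. 79. 30.] gap 57.0
shift m [ 0.074  -0.0019 -0.0051] rot rad [-0.0034  0.0044  0.0004] deg 0.3
(674, 140) 30 [236. 177.] [311. 248.]
(674, 140) 20 [249. 190.] [299. 237.]
(673, 139) 30 [236. 179.] [310. 250.]
(673, 139) 20 [248. 192.] [298. 239.]
```

View pics/w20.png

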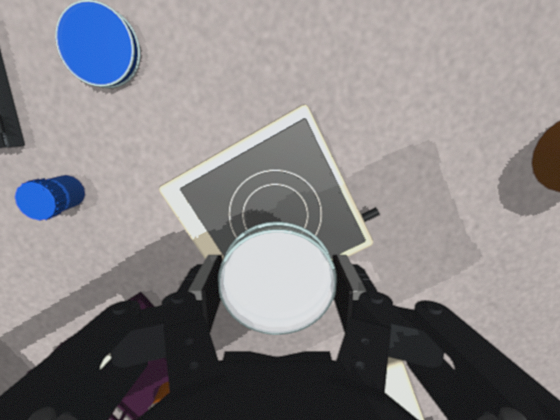

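Emit:
{"op": "drive_tool", "data": {
  "deltas": [
    [150,0.004,0,-0.001,0,0,0],
    [150,0.012,0,-0.003,0,0,0],
    [150,0.023,-0.001,-0.005,0,0,0],
    [150,0.036,-0.001,-0.005,0,0,0],
    [150,0.048,-0.001,-0.005,0,0,0],
    [150,0.058,-0.001,-0.005,0,0,0],
    [150,0.067,-0.001,-0.005,0,0,0],
    [150,0.073,-0.001,-0.005,0,0,0],
    [150,0.077,-0.001,-0.005,0,0,0],
    [150,0.078,-0.001,-0.005,0,0,0]
  ]
}}

```text
time: 28.8
tool_pos: [673.4, 144.1, 43.0]
tcp_rot: [8.6, 89.9, -104.2]
ft_force: [-0.3, 0.1, -1.3]
finger_gap: 57.1
```

```bash
python3 - <<'E'
from h import *
from bench import snapshot
s=snapshot("wrist");np.savez("pics/w21.npz",**{k:np.array(v) for k,v in s.items()});cv2.imwrite("pics/w21.png",s["frame"])
delta((675,139.8,36.8),-22.8)
for c in [(675,139.8)]:
    for r in(37,25): p=circ(s,c,r,38);print(c,r,p.min(0).round(),p.max(0).round())
E
```

```text
from [673.6 144.1  43.4] jaw -22.8 q [ 8. 29. 79. -0. 72. 31.] gap 56.8
shift m [0.0067 0.0029 0.0034] rot rad [-0.0002  0.0022 -0.0009] deg 0.1
(675, 139.8) 37 [214. 205.] [346. 324.]
(675, 139.8) 25 [236. 226.] [325. 306.]
```

View pics/w21.png

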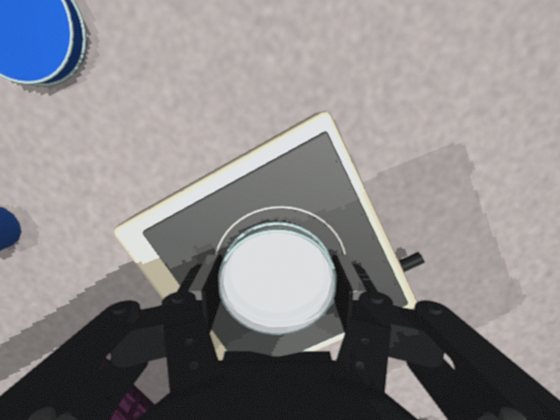

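Emit:
{"op": "drive_tool", "data": {
  "deltas": [
    [150,0,0.001,0.001,0,0,0],
    [150,0,0.002,0.0025,0,0,0],
    [150,0.001,0.003,0.0035,0,0,0],
    [150,0.002,0.003,0.0035,0,0,0],
    [150,0.003,0.003,0.0035,0,0,0],
    [150,0.004,0.003,0.0035,0,0,0],
    [150,0.005,0.003,0.0035,0,0,0],
    [150,0.0055,0.003,0.0035,0,0,0],
    [150,0.006,0.003,0.0035,0,0,0],
    [150,0.006,0.003,0.0035,0,0,0]
  ]
}}

```text
time: 29.68
tool_pos: [675.1, 139.8, 37.8]
tcp_rot: [28.2, 89.9, -84.6]
ft_force: [-0.9, 0.6, -0.3]
finger_gap: 57.3
```

Emit:
{"op": "drive_tool", "data": {
  "deltas": [
    [150,0.0004,0,0,0,0,0],
    [150,0.0008,0,0,0,0,0],
    [150,0.0012,0,0,0,0,0],
    [150,0.0016,0,0,0,0,0],
    [150,0.0018,0,0,0,0,0],
    [150,0.0018,0,0,0,0,0],
    [150,0.0018,0,0,0,0,0],
    [150,0.0018,0,0,0,0,0],
    [150,0.0018,0,0,0,0,0],
    [150,0.0018,0,0,0,0,0]
  ]
}}

```text
time: 30.52
tool_pos: [675.3, 139.8, 36.9]
tcp_rot: [38.1, 89.9, -74.7]
ft_force: [-2.8, -1.3, 4.7]
finger_gap: 57.2
```

Contact. Release and rise.

Emit:
{"op": "drive_tool", "data": {
  "deltas": [
    [150,0,0,0,0,0,0],
    [75,-0.0004,0,0,0,0,0],
    [68,-0.0004,0,0,0,0,0],
    [60,-0.0004,0,0,0,0,0],
    [50,-0.0004,0,0,0,0,0],
    [40,-0.0004,0,0,0,0,0],
    [30,-0.0004,0,0,0,0,0],
    [15,-0.0004,0,0,0,0,0],
    [0,-0.0004,0,0,0,0,0],
    [0,-0.0004,0,0,0,0,0]
  ]
}}

```text
time: 31.35
tool_pos: [675.2, 139.8, 36.6]
tcp_rot: [36.4, 89.9, -76.4]
ft_force: [-0.8, 0.2, 0.3]
finger_gap: 85.5
```

Emit:
{"op": "drive_tool", "data": {
  "deltas": [
    [0,-0.003,0,0,0,0,0],
    [0,-0.01,0,0,0,0,0],
    [0,-0.02,0,0,0,0,0],
    [0,-0.035,0,0,0,0,0],
    [0,-0.055,0,0,0,0,0],
    [0,-0.08,0,0,0,0,0],
    [0,-0.1,0,0,0,0,0],
    [0,-0.12,0,0,0,0,0],
    [0,-0.13,0,0,0,0,0],
    [0,-0.133,0,0,0,0,0]
  ]
}}

```text
time: 32.18
tool_pos: [677.1, 140.3, 174.4]
tcp_rot: [100.8, 89.6, -12.0]
ft_force: [1.4, -0.3, 0.1]
finger_gap: 85.4
```

```bash
python3 - <<'E'
from h import *
from bench import snapshot
s=snapshot("wrist");np.savez("pics/w22.npz",**{k:np.array(v) for k,v in s.items()});cv2.imwrite("pics/w22.png",s["frame"])
p=circ(s,(675,139.8),29,54);print(p.min(0).round(),p.max(0).round())
p=circ(s,(675,139.8),37,38);print(p.min(0).round(),p.max(0).round())
delta((483,329,160),-22.2)
E
```

```text
[242. 178.] [304. 237.]
[236. 166.] [310. 238.]
from [676.5 140.3 172.9] jaw -22.8 q [ 8. 23. 73. -0. 84. 30.] gap 85.3
shift m [ 0.0116 -0.2516 -0.0989] rot rad [-0.0105 -0.0004 -0.0053] deg 0.7
```

View pics/w22.png

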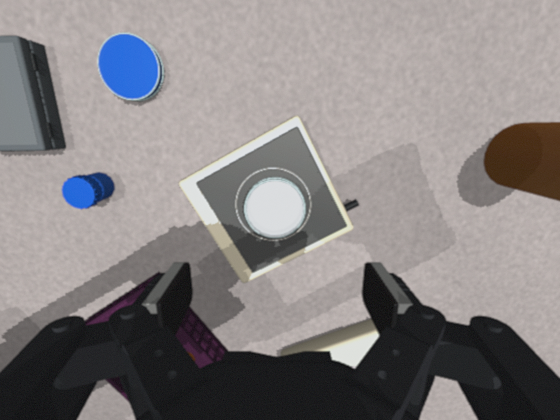

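Emit:
{"op": "drive_tool", "data": {
  "deltas": [
    [0,0,-0.012,-0.005,0,0,0],
    [0,0.001,-0.034,-0.013,0,0,0],
    [0,0.002,-0.065,-0.025,0,0,0],
    [0,0.004,-0.1,-0.039,0,0,0],
    [0,0.006,-0.136,-0.053,0,0,0],
    [0,0.008,-0.17,-0.067,-0.01,0,0],
    [0,0.01,-0.202,-0.08,-0.01,0,0],
    [0,0.011,-0.23,-0.09,-0.01,0,0],
    [0,0.011,-0.248,-0.097,-0.01,0,0],
    [0,0.011,-0.252,-0.099,-0.01,0,0]
  ]
}}

```text
time: 33.07
tool_pos: [476.7, 331.0, 155.7]
tcp_rot: [-26.7, 89.7, -138.7]
ft_force: [0.1, -0.0, 0.1]
finger_gap: 85.5
```

```bash
python3 - <<'E'
from h import *
from bench import snapshot
s=snapshot("wrist");np.savez("pics/w23.npz",**{k:np.array(v) for k,v in s.items()});cv2.imwrite("pics/w23.png",s["frame"]);crop(s,200,120,340,280,5,"pics/w23c.png")
delta((482.3,329.6,40),-22.2)
E
```

```text
from [477.7 330.6 156.1] jaw -22.0 q [30.  7. 93. -0. 80. 52.] gap 85.6
shift m [ 0.1161  0.0048 -0.0013] rot rad [0.0027 0.0041 0.0014] deg 0.3
```

View pics/w23c.png

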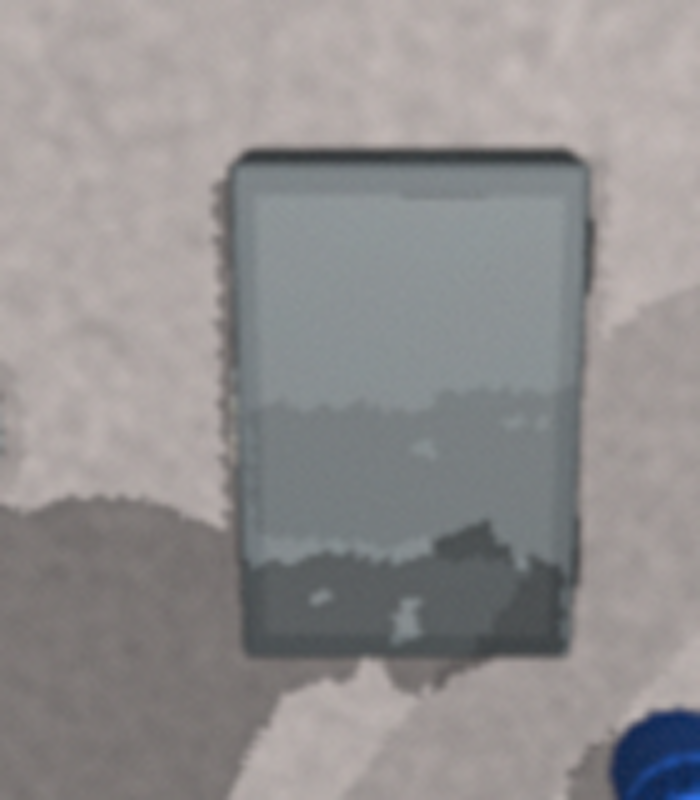

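```bash
python3 - <<'E'
from h import *
w=load("pics/w23.npz")
g=lambda x,y:(200+x/5,120+y/5)
P=lambda l,z:np.array([pix2z(w,*g(*q),z)[:2] for q in l])
c=P([(233,166),(588,166),(568,655),(245,655)],32); print(c.round(1),c.mean(0).round(1),[ (np.hypot(*(c[(i+1)%4]-c[i])).round(1),np.degrees(np.arctan2(*(c[(i+1)%4]-c[i])[::-1])).round(1)) for i in range(4)])
E
```

```text
[[470.4 385.6]
 [529.4 361.7]
 [493.5 273.2]
 [434.1 297.2]] [481.8 329.4] [(np.float64(63.6), np.float64(-22.0)), (np.float64(95.5), np.float64(-112.1)), (np.float64(64.1), np.float64(158.0)), (np.float64(95.6), np.float64(67.7))]
```

Emit:
{"op": "drive_tool", "data": {
  "deltas": [
    [0,0.007,0.001,0,0,0,0],
    [0,0.02,0.002,0,0,0,0],
    [0,0.035,0.003,-0.001,0,0,0],
    [0,0.05,0.003,-0.002,0,0,0],
    [0,0.063,0.003,-0.002,0,0,0],
    [0,0.073,0.003,-0.003,0,0,0],
    [0,0.08,0.003,-0.003,0,0,0],
    [0,0.084,0.003,-0.003,0,0,0],
    [0,0.086,0.003,-0.003,0,0,0],
    [0,0.086,0.003,-0.003,0,0,0]
  ]
}}

```text
time: 33.95
tool_pos: [485.3, 330.4, 71.9]
tcp_rot: [32.6, 89.9, -79.6]
ft_force: [0.2, -1.1, -0.0]
finger_gap: 85.7
```

```bash
python3 - <<'E'
from h import *
delta((482.3,329.6,6.5),-22.2)
E
```

```text
from [485.3 330.4  71.9] jaw -22.2 q [29. 13. 96. -0. 71. 52.] gap 85.7
shift m [ 0.0654 -0.0025  0.0017] rot rad [-0.0007  0.002  -0.0013] deg 0.1
```

Emit:
{"op": "drive_tool", "data": {
  "deltas": [
    [0,0.002,-0.0015,0.001,0,0,0],
    [0,0.008,-0.0027,0.0017,0,0,0],
    [0,0.018,-0.0027,0.0017,0,0,0],
    [0,0.029,-0.0027,0.0017,0,0,0],
    [0,0.04,-0.0027,0.0017,0,0,0],
    [0,0.05,-0.0027,0.0017,0,0,0],
    [0,0.058,-0.0027,0.0017,0,0,0],
    [0,0.063,-0.0027,0.0017,0,0,0],
    [0,0.065,-0.0027,0.0017,0,0,0],
    [0,0.065,-0.0027,0.0017,0,0,0]
  ]
}}

```text
time: 34.78
tool_pos: [481.7, 329.5, 6.3]
tcp_rot: [13.0, 89.8, -99.2]
ft_force: [-0.1, -1.1, 0.6]
finger_gap: 85.9
```

```bash
python3 - <<'E'
from h import *
from bench import snapshot
s=snapshot("wrist");cv2.imwrite("pics/w24.png",s["frame"])
delta((482,329.5,6.5),-22.2)
E
```

```text
from [482.1 329.7   7. ] jaw -22.2 q [29. 18. 98. -0. 64. 52.] gap 85.2
shift m [ 0.0005 -0.      0.0003] rot rad [-0.0005  0.0021 -0.0012] deg 0.1
```

View pics/w24.png

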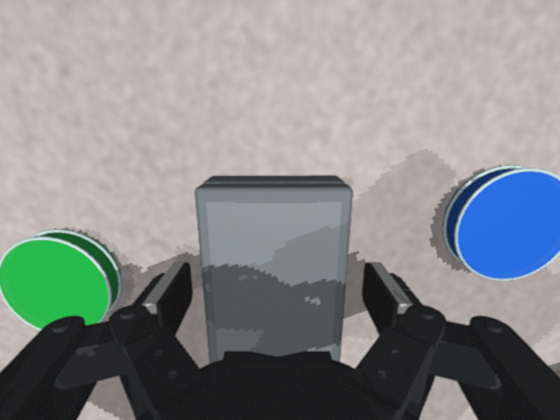

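Emit:
{"op": "drive_tool", "data": {
  "deltas": [
    [20,0,0,0,0,0,0],
    [30,0,0,0,0,0,0],
    [38,0,0,0,0,0,0],
    [46,0,0,0,0,0,0],
    [54,0,0,0,0,0,0],
    [62,0,0,0,0,0,0],
    [75,0,0,0,0,0,0],
    [95,0,0,0,0,0,0],
    [120,0,0,0,0,0,0],
    [120,0,0,0,0,0,0]
  ],
  "squeeze": 50
}}

```text
time: 35.67
tool_pos: [482.4, 330.0, 7.7]
tcp_rot: [54.9, 89.9, -57.3]
ft_force: [-1.7, -1.2, 5.1]
finger_gap: 64.6
```

Emit:
{"op": "drive_tool", "data": {
  "deltas": [
    [120,-0.001,0,0,0,0,0],
    [120,-0.003,0,0,0,0,0],
    [120,-0.008,0,0,0,0,0],
    [120,-0.018,0,0,0,0,0],
    [120,-0.034,0,0,0,0,0],
    [120,-0.054,0,0,0,0,0],
    [120,-0.074,0,0,0,0,0],
    [120,-0.094,0,0,0,0,0],
    [120,-0.11,0,0,0,0,0],
    [120,-0.12,0,0,0,0,0]
  ]
}}

```text
time: 36.5
tool_pos: [483.1, 330.6, 130.4]
tcp_rot: [104.8, 89.8, -7.5]
ft_force: [0.8, -0.1, -0.9]
finger_gap: 64.9
```

```bash
python3 - <<'E'
from h import *
from bench import snapshot
s=snapshot("wrist");cv2.imwrite("pics/w25.png",s["frame"])
s=snapshot("side");crop(s,100,200,300,400,3,"pics/s25.png")
delta((560,0,150),-10)
E
```

```text
from [483.5 330.8 130. ] jaw -22.2 q [29.  9. 94. -0. 76. 52.] gap 65.2
shift m [-0.0196  0.1961  0.2773] rot rad [-0.2135 -0.0013 -0.0044] deg 12.2
```

View pics/w25.png

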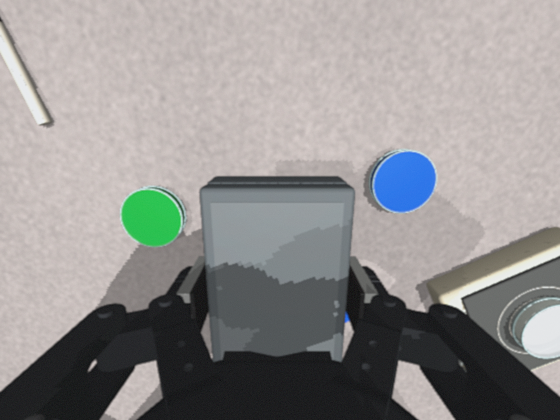

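View pics/s25.png

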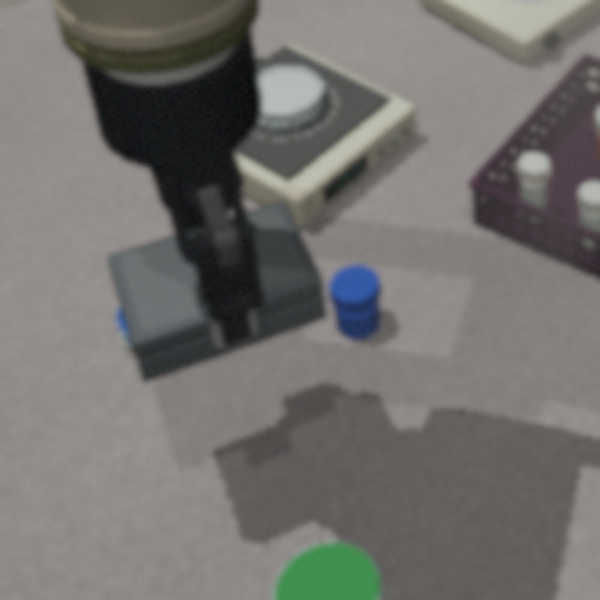

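Emit:
{"op": "drive_tool", "data": {
  "deltas": [
    [120,-0.002,0.007,0.01,0,0,0],
    [120,-0.006,0.021,0.03,-0.02,0,0],
    [120,-0.011,0.041,0.058,-0.04,0,0],
    [120,-0.016,0.063,0.089,-0.07,0,0],
    [120,-0.021,0.085,0.12,-0.1,0,0],
    [120,-0.025,0.107,0.151,-0.13,0,0],
    [120,-0.028,0.129,0.182,-0.16,0,0],
    [120,-0.03,0.15,0.212,-0.18,0,0],
    [120,-0.03,0.168,0.238,-0.2,0,0],
    [120,-0.03,0.18,0.255,-0.21,0,0]
  ]
}}

```text
time: 37.43
tool_pos: [551.4, 22.1, 156.4]
tcp_rot: [-15.9, 89.8, -116.2]
ft_force: [-0.1, -0.8, -1.5]
finger_gap: 64.8
```

```bash
python3 - <<'E'
from h import *
delta((487,-343,150),0)
E
```

```text
from [551.4  22.1 156.4] jaw -10.2 q [-3.  3. 98. -0. 79.  7.] gap 64.8
shift m [0.0077 0.0016 0.3707] rot rad [-0.1789  0.0034  0.0013] deg 10.3
```

Emit:
{"op": "drive_tool", "data": {
  "deltas": [
    [120,0,0,0.012,-0.01,0,0],
    [120,0,0,0.036,-0.02,0,0],
    [120,0,0,0.07,-0.04,0,0],
    [120,0,0,0.106,-0.06,0,0],
    [120,0,0,0.142,-0.08,0,0],
    [120,0,0,0.178,-0.1,0,0],
    [120,0,0,0.212,-0.12,0,0],
    [120,0,0,0.242,-0.14,0,0],
    [120,0,0,0.266,-0.16,0,0],
    [120,0,0,0.28,-0.179,0,0]
  ]
}}

```text
time: 38.27
tool_pos: [500.3, -252.4, 156.6]
tcp_rot: [-50.9, 89.8, -140.9]
ft_force: [0.0, 0.2, -0.4]
finger_gap: 64.9
```

```bash
python3 - <<'E'
from h import *
from bench import snapshot
s=snapshot("wrist");np.savez("pics/w26.npz",**{k:np.array(v) for k,v in s.items()});cv2.imwrite("pics/w26.png",s["frame"])
s=snapshot("scene");np.savez("pics/sc26.npz",**{k:np.array(v) for k,v in s.items()});crop(s,90,270,240,390,5,"pics/sc26.png")
delta((487,-343,130),0)
E
```

```text
from [ 500.5 -252.   156.6] jaw -0.1 q [-32.   4.  97.  -0.  79. -32.] gap 65.0
shift m [ 0.0268 -0.0133  0.091 ] rot rad [-0.0017  0.0016  0.0021] deg 0.2
```

View pics/w26.png

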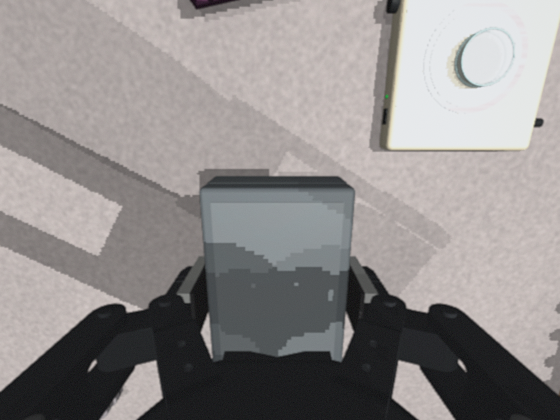

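View pics/sc26.png

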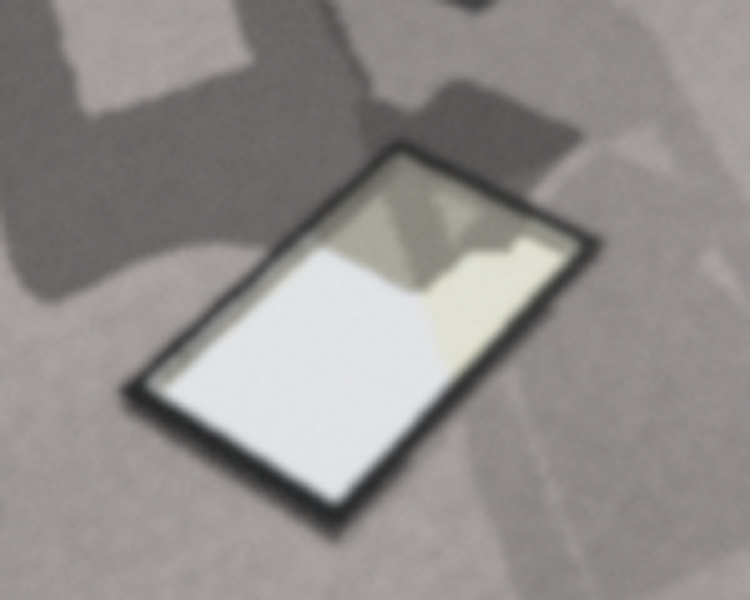

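```bash
python3 - <<'E'
from h import *
from bench import snapshot
a=load("pics/sc26.npz")
g=lambda x,y:(90+x/5,270+y/5)
def rep(s,l,z):
    c=np.array([pix2z(s,*q,z)[:2] for q in l]);print(c.round(1).tolist(),c.mean(0).round(1),[ (np.hypot(*(c[(i+1)%4]-c[i])).round(1),np.degrees(np.arctan2(*(c[(i+1)%4]-c[i])[::-1])).round(1)) for i in range(4)])
rep(a,[g(400,143),g(602,240),g(336,535),g(122,390)],10)
b=load("pics/side0.npz");crop(b,330,150,420,220,8,"pics/s0t.png")
E
```

```text
[[434.8, -272.9], [539.4, -272.0], [541.3, -413.9], [431.8, -410.5]] [ 486.8 -342.4] [(np.float64(104.6), np.float64(0.5)), (np.float64(142.0), np.float64(-89.2)), (np.float64(109.6), np.float64(178.2)), (np.float64(137.6), np.float64(88.7))]
```

View pics/s0t.png

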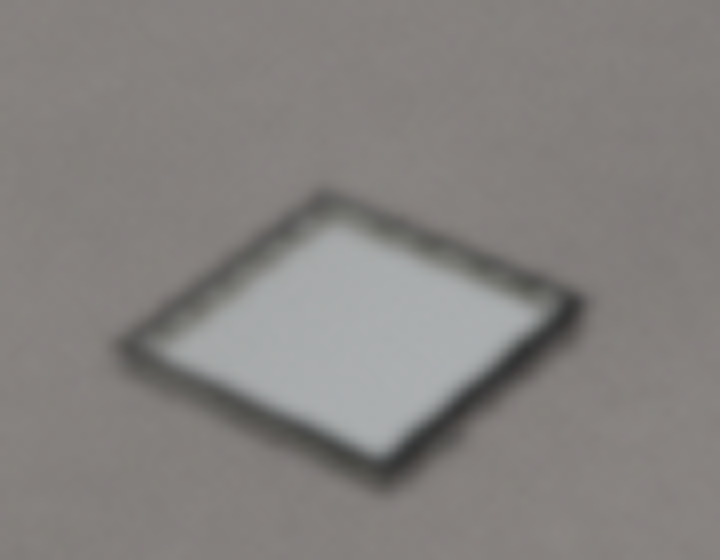

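```bash
python3 - <<'E'
from h import *
b=load("pics/side0.npz");g=lambda x,y:(330+x/8,150+y/8)
c=np.array([pix2z(b,*g(*q),10)[:2] for q in [(322,190),(585,305),(385,482),(117,345)]])
print(c.round(1),c.mean(0),[ (np.hypot(*(c[(i+1)%4]-c[i])).round(1),np.degrees(np.arctan2(*(c[(i+1)%4]-c[i])[::-1])).round(1)) for i in range(4)])
E
```

```text
[[ 535.5 -411.1]
 [ 426.2 -407. ]
 [ 425.6 -265.9]
 [ 535.  -273.2]] [ 480.56101428 -339.28226317] [(np.float64(109.4), np.float64(177.8)), (np.float64(141.1), np.float64(90.2)), (np.float64(109.6), np.float64(-3.8)), (np.float64(137.9), np.float64(-89.8))]
```

Emit:
{"op": "drive_tool", "data": {
  "deltas": [
    [120,0.002,-0.001,0.004,0,0,0],
    [120,0.007,-0.003,0.014,0,0,0],
    [120,0.015,-0.005,0.027,0.005,0,0],
    [120,0.026,-0.007,0.042,0.01,0,0],
    [120,0.038,-0.009,0.057,0.01,0,0],
    [120,0.052,-0.011,0.07,0.01,0,0],
    [120,0.065,-0.013,0.08,0.01,0,0],
    [120,0.077,-0.014,0.086,0.01,0,0],
    [120,0.087,-0.014,0.089,0.01,0,0],
    [120,0.094,-0.014,0.089,0.01,0,0]
  ]
}}

```text
time: 39.2
tool_pos: [488.0, -338.8, 62.6]
tcp_rot: [-43.4, 89.9, -134.0]
ft_force: [-0.3, 0.6, -1.2]
finger_gap: 64.8
```

```bash
python3 - <<'E'
from h import *
from bench import snapshot
s=snapshot("wrist");np.savez("pics/w27.npz",**{k:np.array(v) for k,v in s.items()});cv2.imwrite("pics/w27.png",s["frame"])
s=snapshot("scene");np.savez("pics/sc27.npz",**{k:np.array(v) for k,v in s.items()});crop(s,90,220,240,390,4,"pics/sc27.png")
delta((486.5,-341,25),-0.8)
E
```

```text
from [ 487.8 -337.7   62.6] jaw -0.5 q [-40.  15.  95.  -0.  70. -39.] gap 64.9
shift m [ 0.0376 -0.0012  0.0034] rot rad [0.0051 0.     0.0019] deg 0.3
```

View pics/w27.png

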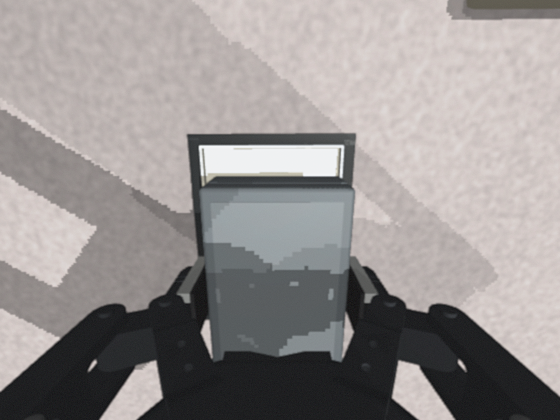

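View pics/sc27.png

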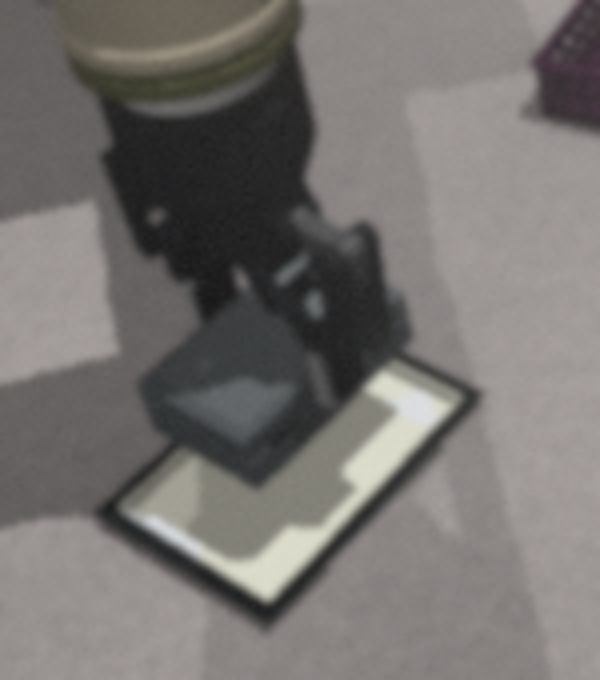

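```bash
python3 - <<'E'
from h import *
w=load("pics/w27.npz")
c=[pix2z(w,*q,10)[:2] for q in [(188,134),(355,134)]];print(np.round(c,1),np.mean(c,0), np.hypot(*(c[1]-c[0])))
print("inner floor far corners",[pix2z(w,*q,10)[:2].round(1) for q in [(200,146),(343,145)]])
E
```

```text
[[ 432.4 -271.2]
 [ 539.9 -272.2]] [ 486.12051698 -271.71171099] 107.53126899569149
inner floor far corners [array([ 439.4, -278.8]), array([ 532.6, -279.1])]
```

Emit:
{"op": "drive_tool", "data": {
  "deltas": [
    [120,0.001,-0.001,0.002,0,0,0],
    [120,0.004,-0.0016,0.0036,0,0,0],
    [120,0.01,-0.0016,0.0036,0,0,0],
    [120,0.018,-0.0016,0.0036,0,0,0],
    [120,0.026,-0.0016,0.0036,0,0,0],
    [120,0.033,-0.0016,0.0036,0,0,0],
    [120,0.039,-0.0016,0.0036,0,0,0],
    [120,0.043,-0.0016,0.0036,0,0,0],
    [120,0.046,-0.0016,0.0036,0,0,0],
    [120,0.047,-0.0016,0.0036,0,0,0]
  ]
}}

```text
time: 40.13
tool_pos: [486.8, -342.3, 16.8]
tcp_rot: [-8.0, 89.9, -98.5]
ft_force: [-0.1, 1.4, -1.6]
finger_gap: 65.0
```

```bash
python3 - <<'E'
from h import *
from bench import snapshot
s=snapshot("wrist");np.savez("pics/w28.npz",**{k:np.array(v) for k,v in s.items()});cv2.imwrite("pics/w28.png",s["frame"])
delta((486,-341.3,10.7),-0.5)
E
```

```text
from [ 486.9 -342.4   17. ] jaw -0.5 q [-40.  18.  96.  -0.  65. -39.] gap 64.9
shift m [ 0.0063 -0.0009 -0.0011] rot rad [-0.0003  0.0018  0.    ] deg 0.1
```

View pics/w28.png

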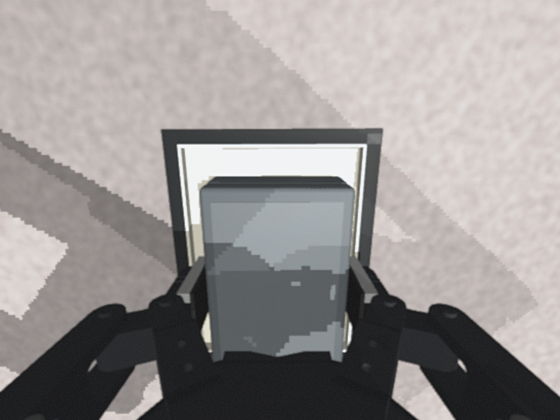

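Emit:
{"op": "drive_tool", "data": {
  "deltas": [
    [120,0,-0.0007,-0.0005,0,0,0],
    [120,0.001,-0.0015,-0.001,0,0,0],
    [120,0.002,-0.0015,-0.001,0,0,0],
    [120,0.003,-0.0015,-0.001,0,0,0],
    [120,0.004,-0.0015,-0.001,0,0,0],
    [120,0.0046,-0.0015,-0.001,0,0,0],
    [120,0.0052,-0.0015,-0.001,0,0,0],
    [120,0.0056,-0.0015,-0.001,0,0,0],
    [120,0.006,-0.0015,-0.001,0,0,0],
    [120,0.006,-0.0015,-0.001,0,0,0]
  ]
}}

```text
time: 41.02
tool_pos: [485.6, -341.5, 11.5]
tcp_rot: [10.5, 89.9, -80.0]
ft_force: [-0.7, 0.3, -1.7]
finger_gap: 64.8
```

Emit:
{"op": "drive_tool", "data": {
  "deltas": [
    [120,0.0004,0,0,0,0,0],
    [120,0.0008,0,0,0,0,0],
    [120,0.0012,0,0,0,0,0],
    [120,0.0016,0,0,0,0,0],
    [120,0.0016,0,0,0,0,0],
    [120,0.0016,0,0,0,0,0],
    [120,0.0016,0,0,0,0,0],
    [120,0.0016,0,0,0,0,0],
    [120,0.0016,0,0,0,0,0],
    [120,0.0016,0,0,0,0,0]
  ]
}}

```text
time: 41.85
tool_pos: [485.7, -341.6, 10.8]
tcp_rot: [15.4, 89.9, -75.1]
ft_force: [-3.7, 2.9, 6.3]
finger_gap: 64.9
```

Emit:
{"op": "drive_tool", "data": {
  "deltas": [
    [120,0,0,0,0,0,0],
    [55,-0.0004,0,0,0,0,0],
    [48,-0.0004,0,0,0,0,0],
    [40,-0.0004,0,0,0,0,0],
    [30,-0.0004,0,0,0,0,0],
    [20,-0.0004,0,0,0,0,0],
    [10,-0.0004,0,0,0,0,0],
    [0,-0.0004,0,0,0,0,0],
    [0,-0.0004,0,0,0,0,0],
    [0,-0.0004,0,0,0,0,0]
  ]
}}

```text
time: 42.68
tool_pos: [485.6, -341.6, 10.3]
tcp_rot: [12.3, 89.9, -78.2]
ft_force: [-0.7, -0.2, -0.2]
finger_gap: 85.4
```

Emit:
{"op": "drive_tool", "data": {
  "deltas": [
    [0,-0.003,0,0,0,0,0],
    [0,-0.01,0,0,0,0,0],
    [0,-0.02,0,0,0,0,0],
    [0,-0.035,0,0,0,0,0],
    [0,-0.055,0,0,0,0,0],
    [0,-0.08,0,0,0,0,0],
    [0,-0.105,0,0,0,0,0],
    [0,-0.13,0,0,0,0,0],
    [0,-0.15,0,0,0,0,0],
    [0,-0.16,0,0,0,0,0]
  ]
}}

```text
time: 43.52
tool_pos: [487.0, -342.4, 175.5]
tcp_rot: [40.6, 89.5, -49.9]
ft_force: [1.3, -0.1, 0.3]
finger_gap: 85.2
```

```bash
python3 - <<'E'
from h import *
from bench import snapshot,sense
s=snapshot("wrist");np.savez("pics/w29.npz",**{k:np.array(v) for k,v in s.items()});cv2.imwrite("pics/w29.png",s["frame"])
s=snapshot("side");cv2.imwrite("pics/s29.png",s["frame"])
s=snapshot("scene");cv2.imwrite("pics/sc29.png",s["frame"])
print(sense()["tool_pos"],sense()["time"])
E
```

```text
[ 486.03726205 -341.61123838  171.47715602] 43.6667
```

View pics/w29.png

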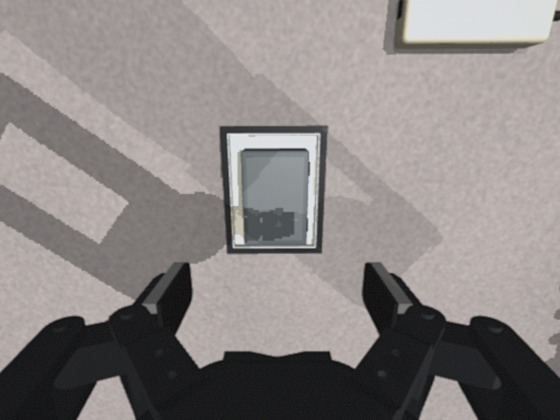

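View pics/s29.png

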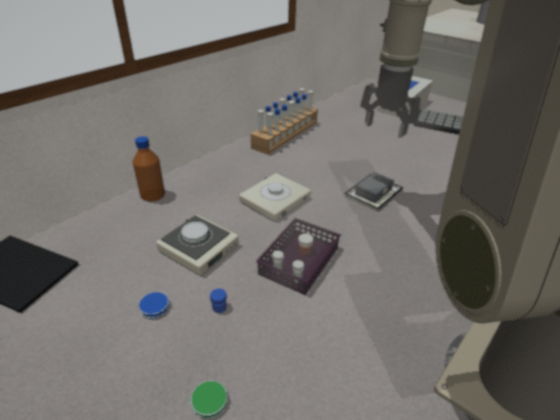

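View pics/sc29.png

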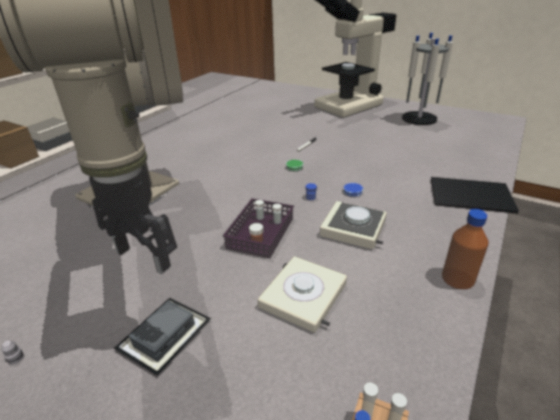

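```bash
python3 - <<'E'
from h import *
w=load("pics/w29.npz")
f=lambda l,z:np.mean([pix2z(w,*q,z)[:2] for q in l],0).round(1)
print("tray",f([(220,127),(328,127),(322,253),(227,253)],10),"box",f([(240,150),(309,150),(307,246),(242,246)],35))
E
```

```text
tray [ 486.1 -342.4] box [ 486.4 -342.9]
```

Emit:
{"op": "drive_tool", "data": {
  "deltas": [
    [0,0,0,0,0,0,0],
    [0,0,0,0,0,0,0],
    [0,0,0,0,0,0,0],
    [0,0,0,0,0,0,0],
    [0,0,0,0,0,0,0],
    [0,0,0,0,0,0,0],
    [0,0,0,0,0,0,0],
    [0,0,0,0,0,0,0],
    [0,0,0,0,0,0,0],
    [0,0,0,0,0,0,0]
  ]
}}

```text
time: 44.5
tool_pos: [485.6, -341.2, 170.4]
tcp_rot: [14.3, 89.9, -76.3]
ft_force: [-0.2, 0.0, 0.5]
finger_gap: 85.4
```

```bash
python3 - <<'E'
from bench import hand_in,sense
print(sense()["time"],sense()["ft_force"]);print(hand_in())
E
```

```text
44.5 [-0.20270069  0.02925344  0.47939482]
the job is handed in; nothing more can be done
None
```

All four pieces were placed and the job was handed in at 44.5 s. The hand-in reported no verdict, so the figures below are my own image checks.

| Piece | Where it is | Last check |
|---|---|---|
| Jar | Standing on the basket floor in the free part | Set about 2 mm from the free-part centre (arm reading), upright in both fixed views |
| Smaller dish | Light base window | About 2 mm from the window centre |
| Larger dish | Warming plate | About 1 mm from the middle, judged by eye against the marked circles |
| Slide box | Flat in the white tray, long side along the tray | Centre within about 1 mm of the tray's |

- **Vials:** both still stand at their end of the basket.
- **Setting down:** each piece was lowered slowly until the wrist felt contact, then released with the arm still. The jar's was the hardest, at 25 N.
- **Arm:** it ended clear of everything, with the gripper open and the wrist force near zero.
- **Disagreements:** the side camera put points 4–7 mm nearer the robot in x than the wrist camera, so I relied on the wrist and scene views. The arm drifted about 5 mm on the first descents to the pile. The jar was gripped with that offset and shifted about 4 mm; on later descents I corrected the drift before closing.

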